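# Lay out the inspection tray

### The job

Lay out the inspection tray to match its drawing: set the steel ring, the brass bar and the red-handled fork gauge down flat, gently, each centred inside its own drawn outline, the fork gauge's prongs pointing as drawn. Stand the green gauge plate, pushed fully home and about centred lengthwise, in the one rack slot on the tray whose width matches its thickness. Leave the pen pot, the bottle and the stepped cylinder where they stand.

Things in the scene. Friction and masses are not known exactly. Their poses are not given: they have to be found in the camera images.
- tray: square layout tray, fixed to the table: white liner 256 x 256 mm inside a blue rim 6 mm wide whose top is 12 mm above the table. Origin: centre of its underside; the white surface is 6 mm above it, z up. Its four quarters (centres 62 mm off in x and y) hold three drawn outlines and the grey slotted rack; which quarter holds which varies
- ring_spot (a point): centre of the drawn round outline (black circle with 72 mm inner diameter, a small circle in the middle), on the tray's white surface
- bar_spot (a point): centre of the drawn rectangle (inside of the line 112 x 36 mm) on the tray's white surface; its x axis runs along the long side
- fork_spot (a point): centre of the drawn fork-gauge outline (the gauge's shape drawn 6 mm larger all round) on the tray's white surface; its x axis points from handle to the pronged head, whose notch is drawn too
- fork_head_spot (a point): point 36 mm ahead of fork_spot along its x axis, in the drawn head
- ring_center (a point): centre, half-way up, of the steel ring lying flat: outer diameter 60 mm, bore 28 mm, 26 mm high, about 0.45 kg
- bar_center (a point): centre of the brass-coloured gauge bar lying on the table: 100 (x) x 24 (y) x 24 mm (z), about 0.44 kg; its two ends are alike
- fork_center (a point): centre (half-way along and half-way up) of the flat fork gauge lying on the table: 100 mm long in x, 16 mm thick. Red handle 20 mm wide from x = -50 to +8 mm, steel head 44 mm wide from +8 to +50 mm, with a notch 16 mm wide open to +x from +26 mm. About 0.26 kg, balanced near x = +6 mm
- fork_head (a point): point in the fork gauge's head, 36 mm from its centre along x, half-way up
- plate_center (a point): centre of the green gauge plate standing on edge in the yellow stand: 80 mm long (x), 12 mm thick (y), 80 mm high (z), about 0.2 kg
- stand: yellow one-slot stand, fixed to the table, in which the green plate starts: 80 (x, along the slot) x 44 x 30 mm high, slot 14 mm wide, its floor 3 mm up. Origin: centre of the underside
- rack: base of the slotted rack on the tray, 84 (x) x 110 (y) mm, origin at the centre of its underside on the tray's surface. It carries three grey one-slot blocks side by side along y, 36 mm apart, in varying order; each is 80 mm long along the slot (x), 34 mm wide and 32 mm high, slots open at the top and at both ends with bevelled mouths; block tops are 42 mm above the table
- slot8_floor (a point): centre of the floor of the 8 mm wide slot: too narrow for the plate; x runs along the slot, y across it; the mouth is 29 mm above
- slot15_floor (a point): centre of the floor of the 15 mm wide slot, the one that fits the 12 mm plate; x runs along the slot, y across it; the mouth is 29 mm above the floor; the plate's two ends and faces are alike
- slot24_floor (a point): centre of the floor of the 24 mm wide slot: too loose for the plate; x runs along the slot, y across it; the mouth is 29 mm above
- penpot_center (a point): bystander: round green pen pot, 66 mm diameter, pot 85 mm high, pens to 132 mm; this point is on its axis 45 mm up
- bottle_center (a point): bystander: amber bottle, 56 mm diameter, 125 mm high; this point is on its axis half-way up
- master_center (a point): bystander: stepped steel cylinder, 58 mm diameter at the foot, 90 mm high; this point is on its axis half-way up
There are look-alikes about, which are no part of the job. What is meant by the part that bears bar_center is not black, and is the larger of those in its own colour. What is shaped like the part that bears plate_center but blue is not meant.

How it is judged:
At the end, for the whole second after the job is handed in: Ring, bar and fork lie flat on the tray, centres within 9 mm of their outlines' centres; bar within 0.14 rad of its outline, either way round; fork head within 13 mm of the drawn head; plate upright on the floor of the 15 mm slot (4 mm), within 14 mm of its middle; all at rest (horizontal distance between ring_center and ring_spot below 0.009 m and z of ring_center in the frame of ring_spot below 0.017 m and horizontal distance between bar_center and bar_spot below 0.009 m and z of bar_center in the frame of bar_spot below 0.016 m and horizontal distance between fork_center and fork_spot below 0.009 m and z of fork_center in the frame of fork_spot below 0.012 m and angle between each of ring_center, fork_center's own z axis and vertical below 0.1 rad and angle between the x axis of bar_center and the x axis of bar_spot, either way round below 0.14 rad and horizontal distance between fork_head and fork_head_spot below 0.013 m and x of plate_center in the frame of slot15_floor between -0.014 and 0.014 m and y of plate_center in the frame of slot15_floor between -0.007 and 0.007 m and z of plate_center in the frame of slot15_floor below 0.044 m and angle between plate_center's own z axis and vertical below 0.2 rad and angle between the y axis of plate_center and the y axis of slot15_floor, either way round below 0.2 rad and linear speed of each of ring, bar, fork, plate below 0.02 m/s); the robot touches nothing.
It fails at once if the pen pot, the bottle or the stepped cylinder was moved more than 25 mm (distance of any of penpot_center, bottle_center, master_center from where it was at the start of the episode above 0.025 m).
It fails at once if the ring, the bar or the fork gauge was dropped or slammed onto the tray (over 90 N) (contact force between any of ring, bar, fork and tray above 90 N).
It also fails if it takes over 72 s, if anything falls off the work surface, if the arm or the gripper's body presses on something with over 40 N, if the wrist force passes 120 N, or if a joint passes its speed limit or range.

### The arm

A 6-joint arm with a two-finger parallel gripper is mounted at the origin on the work surface. World frame = base frame: x ahead of the robot, y to its left, z up, the work surface at z = 0. Lengths are in m, angles in rad, forces in N, time in s.
With the tool pointing down it reaches from about 0.25 to 0.775 m from the base axis. Payload 4 kg.
Tool frame: the origin (TCP) lies at the centre of the arm's flange, where the gripper is bolted on; the fingertips stand ahead of it and the grasp point (between the pads) lies 180 mm ahead of it (robot.tcp_to_tips is the z of the fingertips in the tool frame, in m); z points along the fingers, y is the direction in which the jaws open and shut (so a half turn about z gives the same grasp; the last joint's range is limited). The gripper opens to 94 mm and grips with 3 to 60 N. Pads are 16 mm wide; open, the fingers measure 119 mm over their backs; the gripper's body (75 mm by 177 mm) begins 78 mm behind the grasp point.
Start: joints at [-1.33, 0.087, 1.371, -0, 1.684, -0.103], TCP at [0.185, -0.518, 0.405] pointing down, gripper open.
Joint ranges: [-3.1, 3.1], [-0.76, 2.03], [0.27, 2.55], [-1.08, 4.22], [0.17, 2.65], [-2.57, 2.57]. Speed limits (rad/s): [2.79, 2.79, 3.14, 3.14, 3.14, 3.14].

### API

Orientations are given as [roll, pitch, yaw] about the fixed x, y, z axes, in that order (R = Rz(yaw) Ry(pitch) Rx(roll)).
In Python, from bench import robot gives the robot as it stands.
- The arm moves only by the tool move_arm, never from a script. Its argument "increments" is a list that holds one entry, the list of rows, each a list of 7 numbers: the opening, from 0 (shut) to 1 (fully open), then the shift along the tool's x, y, z as a fraction of full scale, then the turn, a rotation vector about the tool's x, y, z as a fraction of full scale. In form: [[[jaw, dx, dy, dz, rx, ry, rz], ...]]. A call has 1 to 8 rows; each row is the pose to reach, as a shift and turn from the pose commanded when the call began, along the tool's axes at that moment; what a row does not reach only later rows make up. Full scale, the value 1, is 0.1 m for a shift and pi/2 rad for a turn. A row lasts 1/12 s, in which the tool goes at most 41.7 mm and 7.16 degrees, less where a joint would pass 70% of its speed; a pose out of reach is approached as far as the arm can. A call with a number of a shift or a turn outside -1 to 1 is refused whole. A call with a gripper value outside its range is refused whole. The fingers move at their own pace and stop on an object; the grip force is fixed at half the most. Time passes only in rows, so rows that repeat a pose let the fingers close. It gives the time, the measured TCP pose, the force and the opening at its end, in the units of the state.
- robot.get_obs(): the state, without advancing time (a new reading comes with each control period).
- robot.snapshot(name): name is "scene" or "top" or "wrist"; returns (picture, depth): 480x640x3 uint8, red, green, blue; 480x640 float32, m along the optical axis (not along the pixel's ray), 0 where there is no reading.
- robot.camera_params(name): a dict with "mtx" (3x3 intrinsics, pixels), "R" (3x3) and "t" (3): a world point X has camera coordinates R X + t. Camera axes: x right, y down, z forward; pixel columns grow to the right and rows downward; lengths in m; the calibration is good to about 2 mm. A picture is of the moment at which its call begins: read the wrist's pose just before it. camera_params takes no time and is no camera call; for the wrist camera it gives the pose at the moment of the call.
- robot.close_job(): hands the job in, once; it reports no verdict.
The state is a dict: "time": time; "joint_positions": joint angles; "qvel": joint speeds; "joint_torque": joint torques, N m; "tool_pos": TCP position; "ee_rot": TCP orientation; "wrist_force": force on the tool from outside, world axes, zero at the start; "wrist_torque": the same for the moment, N m; "width": finger opening in m.
Only numpy, scipy, OpenCV 4.12 (cv2) and the standard library are available. Lean on these libraries where they do the work, as an engineer would, in place of code of your own. Each camera call takes 0.05 s, during which the arm holds its last target.

## Working session

There is one attempt and no reset: what is moved stays moved. The work goes in short steps, Python scripts to look and compute and a tool call to move; the robot and the scene stay as the last step left them, time stands still between calls to the robot, and variables do not carry over. Pictures are saved under pics/ and viewed, and the job is handed in when it is done.

Besides the shell and the picture viewer there is one more tool, called after ">>>" by a JSON object that holds its "method" and its "body". move_arm: Moves the arm, as the interface text tells. Its arguments: {"type":"object","properties":{"increments":{"type":"array","items":{"type":"array","items":{"type":"array","items":{"type":"number","minimum":-1,"maximum":1}}}}},"required":["increments"]}

```bash
mkdir -p pics; ls; python3 - <<'E'
from bench import robot
import cv2,numpy as np
o=robot.get_obs()
print(o['time'],o['tool_pos'],o['ee_rot'],o['width'],robot.tcp_to_tips)
for n in ("scene","top"):
    p,d=robot.snapshot(n)
    cv2.imwrite(f"pics/{n}0.png",p[:,:,::-1]); np.savez(f"{n}0.npz",p=p,d=d,**robot.camera_params(n))
    c=robot.camera_params(n);print(n,c['mtx'].round(1).tolist(),c['R'].round(3).tolist(),c['t'].round(3).tolist())
E
```

```text
pics
0.0 [ 0.18535547 -0.51770414  0.40352297] [-3.13940467e+00 -2.01988272e-04  3.43827720e-01] 0.09354647755643475 0.1992
scene [[573.0, 0.0, 335.8], [0.0, 573.0, 235.9], [0.0, 0.0, 1.0]] [[-0.436, 0.9, -0.023], [0.47, 0.206, -0.859], [-0.768, -0.385, -0.512]] [0.236, -0.143, 1.536]
top [[477.8, 0.0, 320.8], [0.0, 477.8, 238.2], [0.0, 0.0, 1.0]] [[-0.002, -1.0, 0.01], [-0.988, 0.0, -0.155], [0.155, -0.01, -0.988]] [-0.039, 0.463, 0.855]
```

View pics/scene0.png

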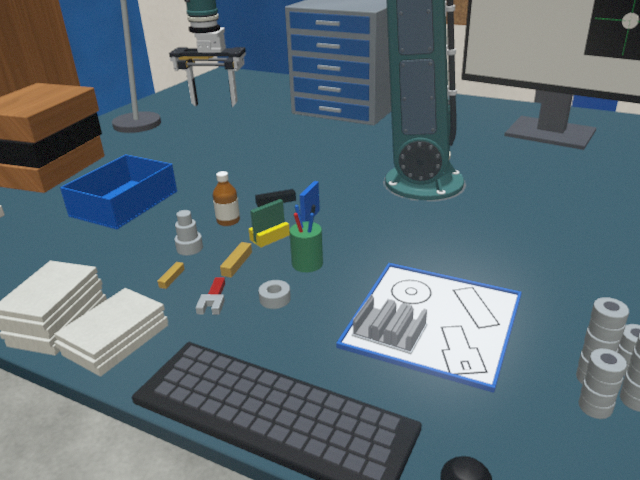

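View pics/top0.png

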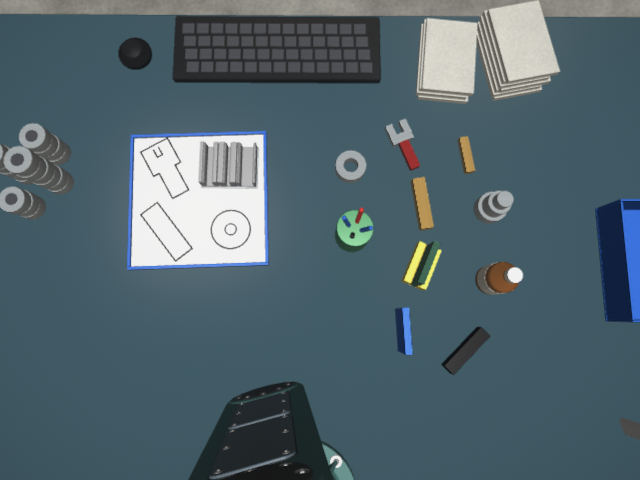

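The top view shows the tray at about (198,200), with the ring at (351,165). The fork is at (404,144), head up and to the left. There are two brass bars, (423,203) and (467,155). The first is larger, so it is the one meant; the black bar at (466,351) is excluded. The green plate in the yellow stand is at (425,265), and the blue plate at (404,331) is a decoy. I'll enlarge crops to confirm.

```bash
python3 - <<'E'
import cv2
p=cv2.imread("pics/top0.png")
cv2.imwrite("pics/c_tray.png",cv2.resize(p[125:275,122:272],None,fx=4,fy=4,interpolation=cv2.INTER_CUBIC))
cv2.imwrite("pics/c_parts.png",cv2.resize(p[110:300,325:525],None,fx=3.1,fy=3.1,interpolation=cv2.INTER_CUBIC))
E
```

```text
(no output)
```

View pics/c_tray.png

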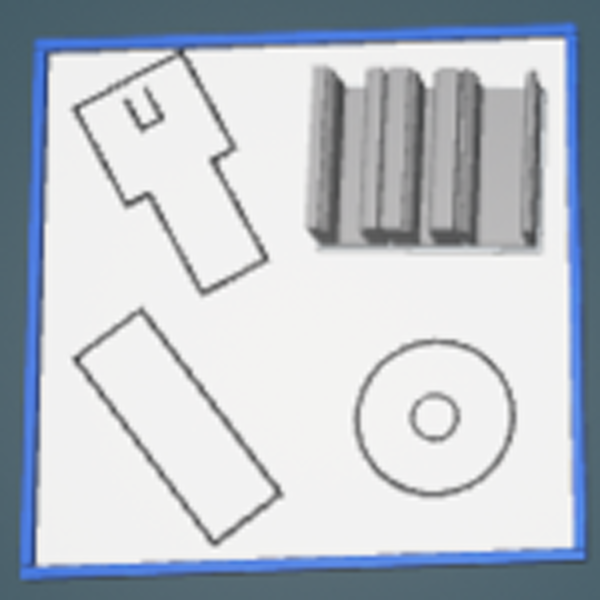

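View pics/c_parts.png

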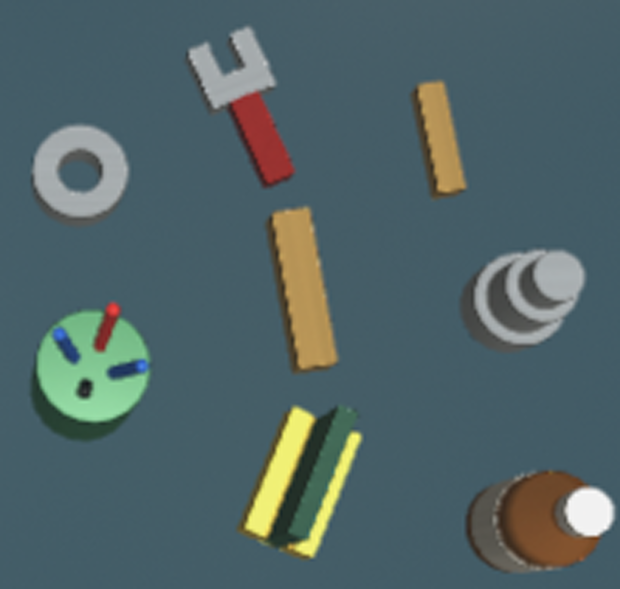

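```bash
cat > h.py <<'E'
import numpy as np,cv2
def load(f):
    z=np.load(f); return z['p'],z['d'],z['mtx'],z['R'],z['t']
def ray(uv,z,K,R,t):
    uv=np.atleast_2d(np.asarray(uv,float))
    d=np.c_[(uv[:,0]-K[0,2])/K[0,0],(uv[:,1]-K[1,2])/K[1,1],np.ones(len(uv))]@R  # R^T d
    c=-R.T@t
    s=(z-c[2])/d[:,2]
    return c+d*s[:,None]
def cloud(d,K,R,t):
    v,u=np.indices(d.shape)
    P=np.stack([(u-K[0,2])/K[0,0]*d,(v-K[1,2])/K[1,1]*d,d],-1)
    return (P-t)@R
E
python3 - <<'E'
from h import *
p,d,K,R,t=load('top0.npz')
C=cloud(d,K,R,t)
hsv=cv2.cvtColor(p,cv2.COLOR_RGB2HSV)
print('table z',np.median(C[290:380,100:180,2]),'tray z',np.median(C[225:235,135:140,2]), 'std',C[290:380,100:180,2].std())
def box(name,lo,hi,roi,zr):
    x0,y0,x1,y1=roi
    m=cv2.inRange(hsv,lo,hi)>0
    k=np.zeros_like(m);k[y0:y1,x0:x1]=1
    m&=k
    Z=C[m][:,2];print(name,m.sum(),'z pct',np.percentile(Z,[5,50,95]).round(4))
    m&=(C[...,2]>zr[0])&(C[...,2]<zr[1])
    P=C[m][:,:2]
    r=cv2.minAreaRect((P*1000).astype(np.float32));print('  n',len(P),'mean',P.mean(0).round(4),'rect',np.round(r[0],1),np.round(r[1],1),round(r[2],1))
box('bar',(8,80,80),(25,255,255),(405,170,440,235),(.018,.03))
box('smallbar',(8,80,80),(25,255,255),(455,130,480,180),(.0,.04))
box('redh',(0,120,60),(8,255,255),(390,130,425,175),(.008,.024))
box('steelhead',(0,0,110),(180,70,255),(380,115,418,148),(.008,.024))
box('ring',(0,0,110),(180,70,255),(330,145,372,185),(.02,.032))
box('yellow',(22,120,120),(35,255,255),(400,235,450,295),(.024,.036))
box('green',(60,60,20),(90,255,140),(408,238,445,292),(.07,.1))
def crop(q,x0,y0,f): return [((X+.5)/f-.5+x0,(Y+.5)/f-.5+y0) for X,Y in q]
tr=lambda q,z:ray(crop(q,122,125,4),z,K,R,t)[:,:2]
rim=tr([(36,41),(576,27),(585,553),(22,576)],.012);print('rim',rim.round(4),rim.mean(0),[np.linalg.norm(rim[i]-rim[i-1]).round(4) for i in range(4)])
b=tr([(140,311),(281,494),(215,543),(76,358)],.006);print('bar',b.mean(0),[np.linalg.norm(b[i]-b[i-1]).round(4) for i in range(4)],np.degrees(np.arctan2(*(b[0]-b[1]+b[3]-b[2])[::-1])))
c=tr([(435,417),(435,341),(435,494),(357,418),(514,418)],.006);print('circ',c.round(4))
f=tr([(181,53),(75,107),(127,205),(150,194),(204,293),(267,259),(212,158),(234,149)],.006);print('fork',f.round(4))
mid_front=(f[0]+f[1])/2;mid_back=(f[4]+f[5])/2;ce=(mid_front+mid_back)/2;print(ce,np.linalg.norm(mid_front-mid_back),np.degrees(np.arctan2(*(mid_front-mid_back)[::-1])))
bx=tr([(313,66),(537,72),(537,240),(308,232)],.042);print('rack top',bx.round(4),bx.mean(0))
E
```

```text
table z -0.0007000484622253255 tray z 0.005112144556269434 std 0.048305345867449646
bar 653 z pct [0.0199 0.0232 0.0259]
  n 631 mean [ 0.5342 -0.2347] rect [ 535.2 -234.8] [100.1  24.5] 7.6
smallbar 325 z pct [0.0123 0.0164 0.0188]
  n 317 mean [ 0.6334 -0.3267] rect [ 634.9 -328.8] [72.2 24.4] 11.6
redh 292 z pct [0.0119 0.0151 0.0181]
  n 289 mean [ 0.6341 -0.2135] rect [ 634.8 -213.9] [58.2 20.1] 20.9
steelhead 395 z pct [-0.0009  0.0149  0.0179]
  n 340 mean [ 0.6789 -0.1961] rect [ 681.1 -195. ] [42.4 44.3] 22.6
ring 607 z pct [-0.0008  0.025   0.0276]
  n 547 mean [ 0.6088 -0.0966] rect [609.1 -96.2] [58.4 58.2] 89.5
yellow 521 z pct [0.0223 0.0288 0.0318]
  n 477 mean [ 0.414  -0.2239] rect [ 413.4 -228.4] [44.5 80.1] 66.4
green 510 z pct [0.0355 0.0805 0.0844]
  n 342 mean [ 0.4135 -0.227 ] rect [ 413.7 -227.8] [12.2 80.1] 65.9
rim [[0.6739 0.336 ]
 [0.6817 0.0697]
 [0.4198 0.0612]
 [0.4091 0.3268]] [0.54612022 0.19842363] [np.float64(0.265), np.float64(0.2664), np.float64(0.2621), np.float64(0.2658)]
bar [0.48210288 0.25889141] [np.float64(0.0378), np.float64(0.1151), np.float64(0.0385), np.float64(0.1148)] 38.513463674310145
circ [[0.4864 0.1352]
 [0.5239 0.1362]
 [0.4489 0.1342]
 [0.4859 0.1728]
 [0.4859 0.0971]]
fork [[0.6701 0.2663]
 [0.6421 0.3172]
 [0.592  0.2889]
 [0.5976 0.278 ]
 [0.5477 0.2492]
 [0.5648 0.2193]
 [0.616  0.2484]
 [0.6206 0.2378]]
[0.60618165 0.26299389] 0.11515450728172243 29.92820817085384
rack top [[0.6501 0.1915]
 [0.6473 0.0846]
 [0.5647 0.083 ]
 [0.5684 0.1907]] [0.60763871 0.13747213]
```

```bash
cat > go.py <<'E'
# usage: python3 go.py x y z yawdeg  -> full increments (fractions) from the present measured pose
import sys,numpy as np
from bench import robot
from scipy.spatial.transform import Rotation as Ro
o=robot.get_obs()
T=Ro.from_euler('xyz',o['ee_rot']);p=np.array(o['tool_pos'])
print('t',round(o['time'],2),'pos',p.round(4),'rpy',np.degrees(o['ee_rot']).round(2),'w',round(float(o['width']),4),'F',np.round(o['wrist_force'],1))
a=[float(s) for s in sys.argv[1:]]
for i in range(0,len(a),4):
    x,y,z,w=a[i:i+4]
    G=Ro.from_euler('xyz',[np.pi,0,np.radians(w)])
    print((T.inv().apply(np.array([x,y,z])-p)/.1).round(3),((T.inv()*G).as_rotvec()/(np.pi/2)).round(3))
E
python3 - <<'E'
from h import *
p,d,K,R,t=load('top0.npz')
C=cloud(d,K,R,t)
for n,roi in dict(pot=(333,205,378,252),bottle=(475,258,525,298),master=(472,188,515,222)).items():
    x0,y0,x1,y1=roi;P=C[y0:y1,x0:x1].reshape(-1,3)
    for lo,hi in((.02,.06),(.06,.084),(.084,.1),(.1,.15)):
        Q=P[(P[:,2]>lo)&(P[:,2]<hi)]
        if len(Q):print(n,lo,len(Q),Q.min(0).round(3),Q.max(0).round(3))
from bench import robot
c=robot.camera_params('wrist');o=robot.get_obs()
print(c['mtx'].round(0).tolist(),c['R'].round(2).tolist(),'cam pos',(-c['R'].T@c['t']).round(3))
E
python3 go.py .609 -.096 .33 0 .541 -.233 .33 7.6
```

```text
pot 0.02 101 [ 0.442 -0.124  0.022] [ 0.481 -0.065  0.059]
pot 0.06 425 [ 0.442 -0.13   0.06 ] [ 0.507 -0.066  0.084]
pot 0.084 527 [ 0.444 -0.129  0.084] [ 0.507 -0.067  0.099]
pot 0.1 172 [ 0.449 -0.124  0.101] [ 0.501 -0.072  0.133]
bottle 0.02 233 [ 0.359 -0.367  0.02 ] [ 0.415 -0.332  0.06 ]
bottle 0.06 307 [ 0.36  -0.384  0.06 ] [ 0.415 -0.332  0.084]
bottle 0.084 326 [ 0.365 -0.379  0.084] [ 0.41  -0.336  0.1  ]
bottle 0.1 268 [ 0.375 -0.374  0.1  ] [ 0.401 -0.347  0.127]
master 0.02 397 [ 0.497 -0.391  0.02 ] [ 0.555 -0.337  0.06 ]
master 0.06 250 [ 0.506 -0.386  0.06 ] [ 0.548 -0.345  0.084]
master 0.084 229 [ 0.512 -0.38   0.084] [ 0.541 -0.352  0.093]
[[346.0, 0.0, 322.0], [0.0, 346.0, 239.0], [0.0, 0.0, 1.0]] [[0.34, -0.94, -0.0], [-0.9, -0.32, 0.28], [-0.27, -0.09, -0.96]] cam pos [ 0.262 -0.49   0.383]
t 0.1 pos [ 0.1854 -0.5177  0.4036] rpy [-1.7989e+02 -1.0000e-02  1.9700e+01] w 0.094 F [-0.1  0.   0.1]
[ 5.41  -2.541  0.742] [-0.001  0.     0.219]
[ 4.308 -1.481  0.74 ] [-0.001  0.     0.134]
```

>>> {"method": "move_arm", "body": {"increments": [[[1,0.36,-0.12,0,0,0,0.045],[1,0.72,-0.24,0,0,0,0.09],[1,1,-0.35,0,0,0,0.134]]]}}

```text
time: 0.35
tool_pos: [0.2687, -0.4501, 0.4039]
ee_rot: [-3.14, -0.0, 0.129]
wrist_force: [0.1, -0.3, -0.4]
width: 0.0941
```

```bash
python3 go.py .541 -.233 .33 7.6
```

```text
t 0.35 pos [ 0.2687 -0.4501  0.4039] rpy [-1.799e+02 -3.000e-02  7.400e+00] w 0.0941 F [ 0.1 -0.3 -0.4]
[ 2.979 -1.802  0.743] [-0.001 -0.    -0.002]
```

>>> {"method": "move_arm", "body": {"increments": [[[1,0.35,-0.21,0,0,0,0],[1,0.7,-0.42,0,0,0,0],[1,1,-0.6,0,0,0,0]]]}}

```text
time: 0.6
tool_pos: [0.3602, -0.3766, 0.4042]
ee_rot: [-3.141, -0.0, 0.134]
wrist_force: [0.8, -0.1, -0.5]
width: 0.0939
```

>>> {"method": "move_arm", "body": {"increments": [[[1,0.35,-0.21,0,0,0,0],[1,0.7,-0.42,0,0,0,0],[1,1,-0.6,0,0,0,0]]]}}

```text
time: 0.85
tool_pos: [0.4515, -0.3037, 0.4042]
ee_rot: [-3.141, 0.0, 0.134]
wrist_force: [0.5, -1.5, 0.6]
width: 0.0939
```

>>> {"method": "move_arm", "body": {"increments": [[[1,0.33,-0.2,0.1,0,0,0],[1,0.65,-0.4,0.3,0,0,0],[1,0.97,-0.6,0.5,0,0,0],[1,0.97,-0.6,0.75,0,0,0],[1,0.97,-0.6,0.75,0,0,0]]]}}

```text
time: 1.27
tool_pos: [0.5383, -0.2308, 0.3226]
ee_rot: [-3.134, 0.01, 0.137]
wrist_force: [-0.6, 0.4, -2.0]
width: 0.0936
```

```bash
cat > w.py <<'E'
import sys
from bench import robot
from h import *
n=sys.argv[1]
c=robot.camera_params('wrist')
p,d=robot.snapshot('wrist')
np.savez(f'{n}.npz',p=p,d=d,**c);cv2.imwrite(f'pics/{n}.png',p[:,:,::-1])
E
python3 w.py w1; python3 go.py .540 -.234 .2045 7.6
```

```text
t 1.32 pos [ 0.5379 -0.2321  0.3255] rpy [-179.72    0.43    7.75] w 0.0937 F [ 0.2 -0.7  0.3]
[0.028 0.028 1.209] [-0.003  0.005  0.002]
```

View pics/w1.png

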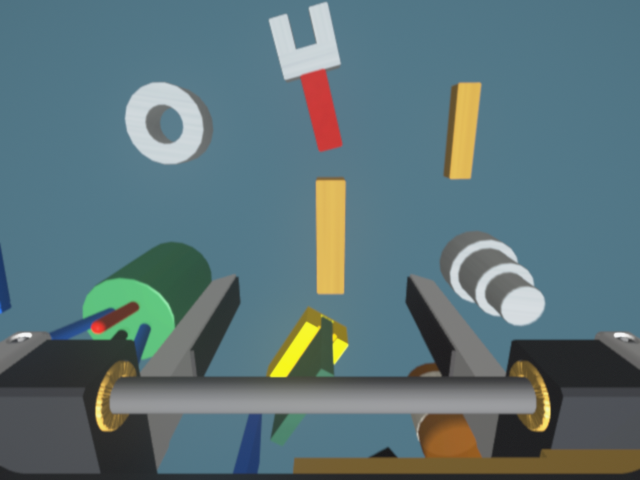

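The wrist view shows the larger brass bar at (331,236), square between the jaws. The smaller decoy is at (463,130). I'll cross-check the parts' poses from this view.

```bash
cat > meas.py <<'E'
from h import *
def box(C,hsv,name,lo,hi,roi,zr):
    x0,y0,x1,y1=roi
    m=cv2.inRange(hsv,lo,hi)>0
    k=np.zeros_like(m);k[y0:y1,x0:x1]=1
    m&=k&(C[...,2]>zr[0])&(C[...,2]<zr[1])
    P=C[m]
    r=cv2.minAreaRect((P[:,:2]*1000).astype(np.float32));print(name,'n',len(P),'z',np.median(P[:,2]).round(4),'mean',P.mean(0)[:2].round(4),'rect',np.round(r[0],1),np.round(r[1],1),round(r[2],1))
E
python3 - <<'E'
from meas import *
p,d,K,R,t=load('w1.npz');C=cloud(d,K,R,t);hsv=cv2.cvtColor(p,cv2.COLOR_RGB2HSV)
box(C,hsv,'bar',(8,80,80),(25,255,255),(305,170,355,305),(.018,.03))
box(C,hsv,'red',(0,120,60),(8,255,255),(290,65,350,160),(.01,.022))
box(C,hsv,'head',(0,0,110),(180,90,255),(260,0,350,85),(.01,.022))
box(C,hsv,'ring',(0,0,110),(180,90,255),(115,75,220,170),(.021,.031))
E
```

```text
bar n 3201 z 0.0228 mean [ 0.5387 -0.2346] rect [ 536.  -235.1] [99.6 23.8] 7.7
red n 1842 z 0.0149 mean [ 0.636  -0.2137] rect [ 635.2 -214.2] [57.  18.8] 22.0
head n 3028 z 0.0149 mean [ 0.6795 -0.1961] rect [ 679.3 -196. ] [47.3 44.1] 22.3
ring n 4026 z 0.0247 mean [ 0.6105 -0.0974] rect [609.4 -96.8] [58.5 59.5] 12.7
```

>>> {"method": "move_arm", "body": {"increments": [[[0.6,0.02,0.02,0.4,0,0,0],[0.6,0.02,0.02,0.75,0,0,0],[0.6,0.02,0.02,1,0,0,0],[0.6,0.02,0.02,1,0,0,0]]]}}

```text
time: 1.65
tool_pos: [0.538, -0.2353, 0.2247]
ee_rot: [-3.136, 0.009, 0.131]
wrist_force: [0.1, -0.0, -0.9]
width: 0.0709
```

```bash
python3 go.py .5405 -.2343 .2045 7.6
```

```text
t 1.65 pos [ 0.538  -0.2353  0.2247] rpy [-179.67    0.5     7.52] w 0.0709 F [ 0.1 -0.  -0.9]
[ 0.028 -0.006  0.202] [-0.004  0.006 -0.001]
```

>>> {"method": "move_arm", "body": {"increments": [[[0.5,0.02,0,0.1,0,0.004,0],[0.3,0.02,0,0.2,0,0.004,0],[0,0.02,0,0.2,0,0.004,0],[0,0.02,0,0.2,0,0.004,0],[0,0.02,0,0.2,0,0.004,0],[0,0.02,0,0.2,0,0.004,0],[0,0.02,0,0.2,0,0.004,0]]]}}

```text
time: 2.23
tool_pos: [0.5427, -0.2347, 0.2108]
ee_rot: [3.141, -0.008, 0.133]
wrist_force: [-0.4, 4.3, 2.7]
width: 0.0241
```

```bash
python3 go.py .482 .2587 .33 38.5
```

```text
t 2.23 pos [ 0.5427 -0.2347  0.2108] rpy [179.98  -0.45   7.64] w 0.0241 F [-0.4  4.3  2.7]
[ 0.063 -4.97  -1.193] [ 0.002 -0.005 -0.343]
```

>>> {"method": "move_arm", "body": {"increments": [[[0,0,0,0,0,0,0],[0,0,0,0,0,0,0]]]}}

```text
time: 2.4
tool_pos: [0.5428, -0.2346, 0.2108]
ee_rot: [3.141, -0.008, 0.134]
wrist_force: [0.5, 1.9, 3.8]
width: 0.0236
```

>>> {"method": "move_arm", "body": {"increments": [[[0,0,0,-0.2,0,0,0],[0,0,0,-0.55,0,0,0],[0,0,0,-0.9,0,0,0],[0,0,0,-1,0,0,0]]]}}

```text
time: 2.73
tool_pos: [0.5426, -0.2354, 0.3149]
ee_rot: [3.136, -0.013, 0.133]
wrist_force: [0.6, 0.2, -1.8]
width: 0.0235
```

>>> {"method": "move_arm", "body": {"increments": [[[0,0.1,-0.1,-0.35,0,0,0],[0,0.2,-0.4,-0.6,0,0,0],[0,0.2,-0.75,-0.6,0,0,0],[0,0.2,-1,-0.6,0,0,0]]]}}

```text
time: 3.07
tool_pos: [0.5482, -0.1314, 0.3705]
ee_rot: [-3.142, -0.009, 0.134]
wrist_force: [-0.3, -0.1, -4.3]
width: 0.0236
```

>>> {"method": "move_arm", "body": {"increments": [[[0,0,-0.38,0,0,0,0],[0,0,-0.75,0,0,0,0],[0,0,-1,0,0,0,0]]]}}

```text
time: 3.32
tool_pos: [0.5338, -0.0313, 0.3675]
ee_rot: [-3.139, -0.003, 0.135]
wrist_force: [0.0, -0.5, -4.1]
width: 0.0233
```

>>> {"method": "move_arm", "body": {"increments": [[[0,-0.1,-0.38,0,0,0,-0.07],[0,-0.15,-0.75,0,0,0,-0.14],[0,-0.2,-1,0,0,0,-0.21]]]}}

```text
time: 3.57
tool_pos: [0.5003, 0.065, 0.3674]
ee_rot: [-3.141, -0.003, 0.47]
wrist_force: [2.0, 0.2, -3.9]
width: 0.0235
```

```bash
python3 go.py .4875 .2631 .33 38.5
```

```text
t 3.57 pos [0.5003 0.065  0.3674] rpy [-179.97   -0.2    26.94] w 0.0235 F [ 2.   0.2 -3.9]
[ 0.782 -1.824  0.378] [-0.    -0.002 -0.128]
```

>>> {"method": "move_arm", "body": {"increments": [[[0,0.15,-0.36,0,0,0,-0.05],[0,0.3,-0.7,0,0,0,-0.1],[0,0.39,-0.92,0,0,0,-0.125]]]}}

```text
time: 3.82
tool_pos: [0.4944, 0.165, 0.3676]
ee_rot: [3.141, -0.004, 0.665]
wrist_force: [1.0, -0.2, -3.3]
width: 0.0236
```

```bash
python3 go.py .4875 .2631 .30 38.5
```

```text
t 3.82 pos [0.4944 0.165  0.3676] rpy [179.95  -0.22  38.09] w 0.0236 F [ 1.  -0.2 -3.3]
[ 0.549 -0.815  0.677] [ 0.001 -0.002 -0.005]
```

>>> {"method": "move_arm", "body": {"increments": [[[0,0.22,-0.33,0,0,0,-0.003],[0,0.43,-0.65,0.2,0,0,-0.005],[0,0.55,-0.82,0.5,0,0,-0.005],[0,0.55,-0.82,0.68,0,0,-0.005],[0,0.55,-0.82,0.68,0,0,-0.005]]]}}

```text
time: 4.23
tool_pos: [0.4867, 0.2614, 0.2938]
ee_rot: [-3.141, 0.008, 0.67]
wrist_force: [-1.3, -0.1, -4.9]
width: 0.0236
```

```bash
python3 w.py w2; python3 go.py .4875 .2631 .2268 38.5
```

```text
t 4.28 pos [0.4876 0.2608 0.2968] rpy [179.93   0.24  38.32] w 0.0237 F [-0.4  0.2 -3.3]
[ 0.016 -0.02   0.7  ] [ 0.001  0.003 -0.002]
```

View pics/w2.png

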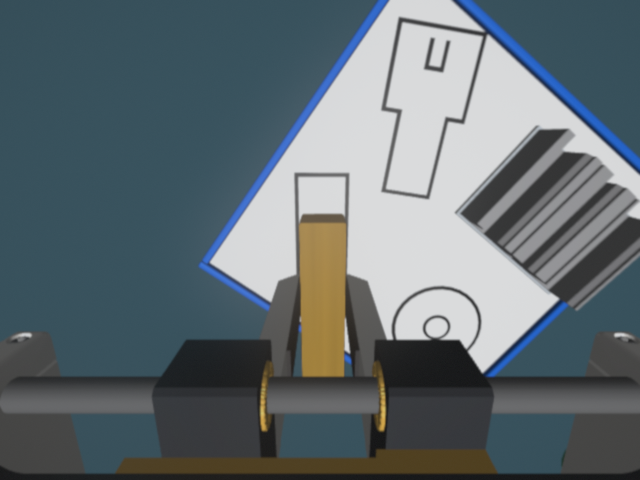

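The wrist view over the tray shows the bar parallel with the drawn rectangle, whose far end runs from (296,174) to (348,174). I'll recompute the outline positions from here.

```bash
python3 - <<'E'
from meas import *
p,d,K,R,t=load('w2.npz');C=cloud(d,K,R,t)
q=ray([(296,174),(348,174)],.006,K,R,t)[:,:2];m=q.mean(0);v=q[1]-q[0];L=np.linalg.norm(v);ax=np.array([-v[1],v[0]])/L
print('far end',m,'w',L,'axis',np.degrees(np.arctan2(ax[1],ax[0])),'centre',m-ax*.057, m+ax*.057)
f=ray([(401,18),(486,34),(463,122),(446,119),(429,197),(383,190),(399,111),(384,109)],.006,K,R,t)[:,:2]
a=(f[0]+f[1])/2;b=(f[4]+f[5])/2;print('fork',(a+b)/2,np.linalg.norm(a-b),np.degrees(np.arctan2(*(a-b)[::-1])))
print('ringspot',ray([(436,327)],.006,K,R,t))
print('tray z',np.median(C[180:210,250:280,2]))
# bar far end
hsv=cv2.cvtColor(p,cv2.COLOR_RGB2HSV)
mm=cv2.inRange(hsv,(8,80,80),(25,255,255))>0;mm[300:]=0;mm[:215]=0
P=C[mm];print('bar top z',np.percentile(P[:,2],[5,50,95]))
P=P[P[:,2]>np.median(P[:,2])-.004]
print('top far', (P[:,:2]@np.array([np.cos(np.radians(38.3)),np.sin(np.radians(38.3))])).max())
# lateral
l=P[:,:2]@np.array([-np.sin(np.radians(38.3)),np.cos(np.radians(38.3))]);print('lat',np.percentile(l,[1,99]))
o=m-ax*.057 if ax[0]>0 else m+ax*.057
print('want far',o@[np.cos(np.radians(38.3)),np.sin(np.radians(38.3))]+.05,'lat',o@[-np.sin(np.radians(38.3)),np.cos(np.radians(38.3))])
cv2.imwrite('pics/c_rack.png',cv2.resize(p[110:320,440:640,::-1],None,fx=3,fy=2.8,interpolation=cv2.INTER_CUBIC))
E
```

```text
far end [0.52746909 0.29494181] w 0.03955175450762954 axis 38.41732427383784 centre [0.48280927 0.25952289] [0.57212891 0.33036074]
fork [0.60630034 0.26330704] 0.11538684887647048 29.673933459903502
ringspot [[0.48589983 0.13525303 0.006     ]]
tray z 0.0050931953234830026
bar top z [0.10438933 0.10556032 0.10662844]
top far 0.6257953611518671
lat [-0.10741709 -0.08401668]
want far 0.5897441480155095 lat -0.09556763238006594
```

View pics/c_rack.png

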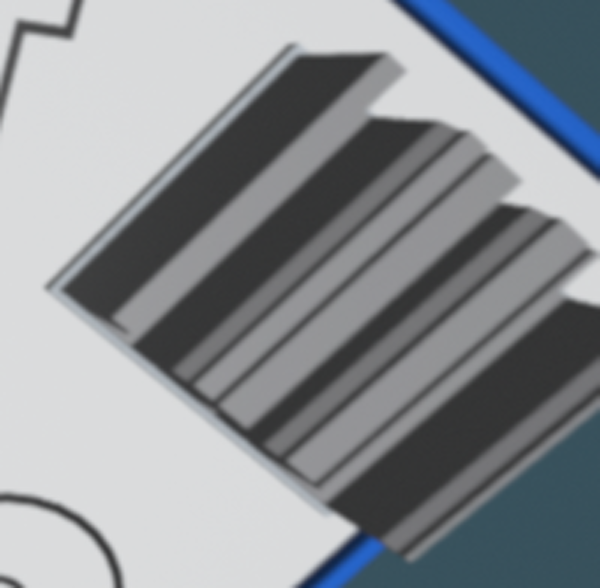

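```bash
python3 - <<'E'
from meas import *
p,d,K,R,t=load('w2.npz');C=cloud(d,K,R,t)
u=np.array([np.cos(np.radians(38.3)),np.sin(np.radians(38.3))])
for r in (212,214,216,218,220,222,224,226,230,240): print(r,C[r,324].round(4),(C[r,324,:2]@u).round(4),p[r,324])
E
```

```text
212 [0.5053 0.2754 0.0058] 0.5672 [210 211 211]
214 [0.518  0.286  0.0861] 0.5837 [128 120 110]
216 [0.5181 0.2861 0.0917] 0.5839 [99 87 71]
218 [0.5181 0.2862 0.0966] 0.584 [100  87  71]
220 [0.5183 0.2863 0.1017] 0.5841 [99 87 70]
222 [0.5179 0.286  0.1041] 0.5837 [125 106  74]
224 [0.5174 0.2856 0.1054] 0.583 [168 138  83]
226 [0.5167 0.2851 0.1062] 0.5822 [171 140  83]
230 [0.515  0.2837 0.1058] 0.58 [170 140  83]
240 [0.5109 0.2804 0.1054] 0.5747 [169 139  80]
```

>>> {"method": "move_arm", "body": {"increments": [[[0,0.05,0,0.3,0,0,0],[0,0.05,0,0.55,0,0,0],[0,0.05,0,0.65,0,0,0],[0,0.05,0,0.69,0,0,0],[0,0.05,0,0.71,0,0,0],[0,0.05,0,0.72,0,0,0],[0,0.05,0,0.73,0,0,0],[0,0.05,0,0.74,0,0,0]]]}}

```text
time: 4.95
tool_pos: [0.494, 0.264, 0.2295]
ee_rot: [3.137, -0.009, 0.667]
wrist_force: [-0.1, 1.0, -3.8]
width: 0.0233
```

```bash
python3 w.py w3; python3 go.py .4912 .2639 .2168 38.4
python3 - <<'E'
from meas import *
p,d,K,R,t=load('w3.npz');C=cloud(d,K,R,t)
hsv=cv2.cvtColor(p,cv2.COLOR_RGB2HSV)
mm=cv2.inRange(hsv,(8,80,80),(25,255,255))>0;mm[330:]=0
P=C[mm];z=np.median(P[:,2]);print('top z',z, 'tray',np.median(C[180:200,230:260,2]))
u=np.array([np.cos(np.radians(38.4)),np.sin(np.radians(38.4))]);n=np.array([-u[1],u[0]])
P=P[abs(P[:,2]-z)<.003];print(np.percentile(P[:,:2]@u,[99.5]),np.percentile(P[:,:2]@n,[1,50,99]))
for o in ((.4821,.2589),(.4828,.2595)): print(np.dot(o,u)+.05,np.dot(o,n))
E
```

```text
t 5.0 pos [0.4937 0.264  0.229 ] rpy [179.77  -0.44  38.23] w 0.0234 F [ 1.   0.5 -4.1]
[-0.022 -0.015  0.122] [ 0.003 -0.005 -0.002]
top z 0.04166229011478579 tray 0.000443588770432328
[0.59415698] [-0.11181307 -0.10035958 -0.08857593]
0.588633776090842 -0.09655710877051346
0.589555050179137 -0.09652169614231279
```

View pics/w3.png

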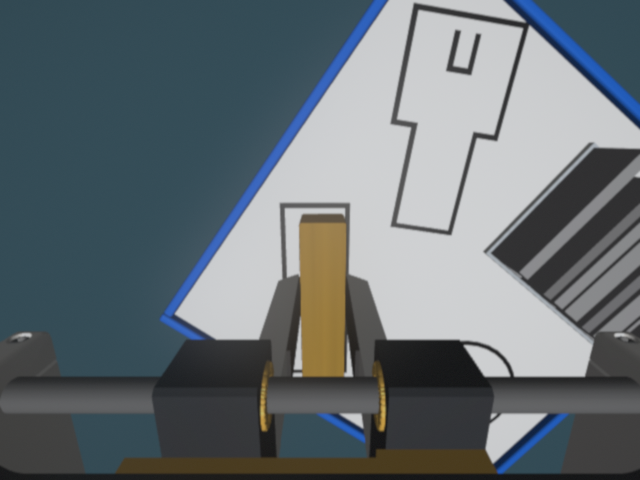

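>>> {"method": "move_arm", "body": {"increments": [[[0,-0.05,-0.04,0.03,0,0.003,0],[0,-0.05,-0.04,0.06,0,0.003,0],[0,-0.05,-0.04,0.08,0,0.003,0],[0,-0.05,-0.04,0.1,0,0.003,0],[0,-0.05,-0.04,0.1,0,0.003,0],[0,-0.05,-0.04,0.1,0,0.003,0]]]}}

```text
time: 5.5
tool_pos: [0.487, 0.264, 0.2175]
ee_rot: [3.138, -0.01, 0.667]
wrist_force: [0.7, -0.4, -3.8]
width: 0.0238
```

```bash
cat > barck.py <<'E'
import sys
from meas import *
p,d,K,R,t=load(sys.argv[1]);C=cloud(d,K,R,t)
hsv=cv2.cvtColor(p,cv2.COLOR_RGB2HSV)
mm=cv2.inRange(hsv,(8,80,80),(25,255,255))>0;mm[330:]=0
P=C[mm];z=np.median(P[:,2]);print('top z',z)
u=np.array([np.cos(np.radians(38.4)),np.sin(np.radians(38.4))]);n=np.array([-u[1],u[0]])
P=P[abs(P[:,2]-z)<.003];print(np.percentile(P[:,:2]@u,[99.5]),np.percentile(P[:,:2]@n,[1,50,99]))
E
python3 w.py w4; python3 go.py .482 .2639 .2168 38.4; python3 barck.py w4.npz
```

```text
t 5.55 pos [0.4871 0.264  0.2176] rpy [179.81  -0.57  38.24] w 0.0237 F [ 0.6  0.4 -3.4]
[-0.04  -0.031  0.008] [ 0.002 -0.006 -0.002]
top z 0.029612467009096692
[0.58897147] [-0.10713359 -0.09547489 -0.08405641]
```

>>> {"method": "move_arm", "body": {"increments": [[[0,0,0,0.01,0,0,0],[0,0,0,0.018,0,0,0],[0.1,0,0,0.018,0,0,0],[0.55,0,0,0.018,0,0,0],[0.55,0,0,0.018,0,0,0],[0.55,0,0,-0.05,0,0,0],[0.55,0,0,-0.4,0,0,0],[0.55,0,0,-0.8,0,0,0]]]}}

```text
time: 6.22
tool_pos: [0.4853, 0.2633, 0.2956]
ee_rot: [3.14, -0.003, 0.667]
wrist_force: [1.0, 0.3, 0.4]
width: 0.0511
```

```bash
python3 w.py w5; python3 go.py .65 -.208 .3 22.2 ; python3 barck.py w5.npz
```

```text
t 6.27 pos [0.4877 0.2644 0.3079] rpy [179.61  -1.31  38.25] w 0.0515 F [2.3 0.2 5.8]
[-1.651  4.714  0.073] [ 0.002 -0.015  0.178]
top z 0.028901436984129107
[0.58901633] [-0.10732418 -0.09604704 -0.0844699 ]
```

View pics/w5.png

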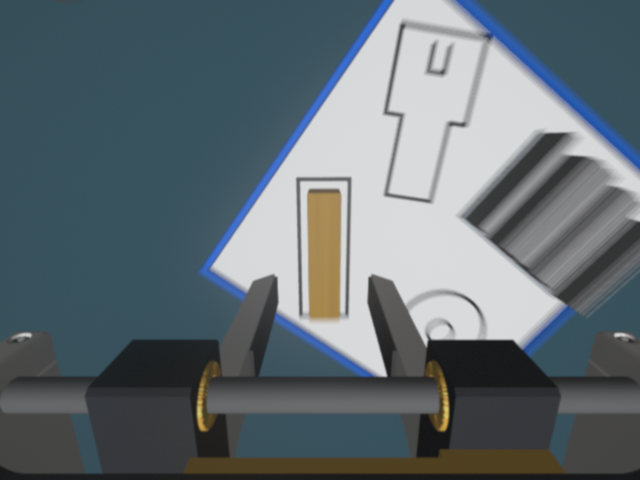

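The bar sits inside its outline at (324,250) and is aligned with it. The ring is next.

>>> {"method": "move_arm", "body": {"increments": [[[1,-0.12,0.35,0,0,0.005,0.07],[1,-0.24,0.7,0,0,0.01,0.14],[1,-0.36,1,0,0,0.014,0.212]]]}}

```text
time: 6.52
tool_pos: [0.5204, 0.1619, 0.2993]
ee_rot: [-3.139, -0.036, 0.33]
wrist_force: [1.0, 0.2, -0.1]
width: 0.0683
```

```bash
python3 go.py .6095 -.097 .3 0
```

```text
t 6.52 pos [0.5204 0.1619 0.2993] rpy [-179.83   -2.06   18.93] w 0.0683 F [ 1.   0.2 -0.1]
[ 0.003  2.738 -0.015] [-0.006 -0.022  0.21 ]
```

>>> {"method": "move_arm", "body": {"increments": [[[1,0,0.38,0,0,-0.01,0.07],[1,0,0.7,0,0,-0.02,0.14],[1,0,1,0,0,-0.022,0.21]]]}}

```text
time: 6.77
tool_pos: [0.5532, 0.0665, 0.2982]
ee_rot: [-3.133, 0.003, -0.001]
wrist_force: [0.1, 0.4, 0.2]
width: 0.0881
```

```bash
python3 go.py .6095 -.097 .3 0
```

```text
t 6.77 pos [0.5532 0.0665 0.2982] rpy [-1.7953e+02  1.9000e-01 -8.0000e-02] w 0.0881 F [0.1 0.4 0.2]
[ 0.565  1.634 -0.033] [-0.005  0.002 -0.001]
```

>>> {"method": "move_arm", "body": {"increments": [[[1,0.2,0.38,0,0,0,0],[1,0.4,0.75,0,0,0,0],[1,0.56,1,0,0,0,0]]]}}

```text
time: 7.02
tool_pos: [0.61, -0.0343, 0.2971]
ee_rot: [-3.135, 0.002, 0.003]
wrist_force: [2.3, 0.8, -0.2]
width: 0.0939
```

>>> {"method": "move_arm", "body": {"increments": [[[1,0,0.36,0,0,0,0],[1,0,0.63,0,0,0,0],[1,0,0.63,0,0,0,0],[1,0,0.63,0,0,0,0]]]}}

```text
time: 7.35
tool_pos: [0.6095, -0.0959, 0.296]
ee_rot: [-3.133, 0.004, 0.002]
wrist_force: [0.9, 0.3, 0.4]
width: 0.0939
```

```bash
python3 w.py w6;python3 go.py .6095 -.097 .21 0
python3 - <<'E'
from meas import *
p,d,K,R,t=load('w6.npz');C=cloud(d,K,R,t);hsv=cv2.cvtColor(p,cv2.COLOR_RGB2HSV)
box(C,hsv,'ring',(0,0,110),(180,90,255),(270,200,400,345),(.021,.031))
E
```

```text
t 7.4 pos [ 0.6095 -0.0946  0.296 ] rpy [-179.48    0.23    0.2 ] w 0.094 F [ 0.3 -0.3 -0.6]
[0.004 0.032 0.86 ] [-0.006  0.003  0.002]
ring n 3606 z 0.0248 mean [ 0.611  -0.0966] rect [609.9 -96.6] [58.8 58.8] 64.2
```

View pics/w6.png

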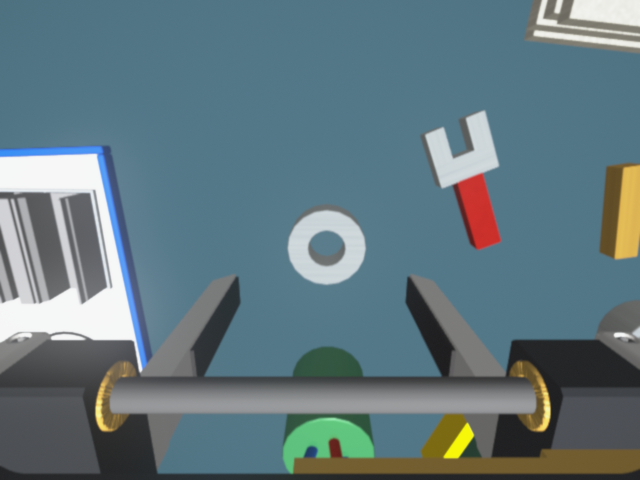

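The ring at (327,246) is centred between the jaws, with clearance all round.

>>> {"method": "move_arm", "body": {"increments": [[[1,0,0.02,0.35,-0.005,0.003,0],[1,0,0.02,0.65,-0.005,0.003,0],[1,0,0.02,0.82,-0.005,0.003,0],[1,0,0.02,0.87,-0.005,0.003,0],[0.5,0,0.02,0.87,-0.005,0.003,0],[0,0,0.02,0.87,-0.005,0.003,0],[0,0,0.02,0.87,-0.005,0.003,0],[0,0,0.02,0.87,-0.005,0.003,0]]]}}

```text
time: 8.07
tool_pos: [0.6098, -0.0954, 0.211]
ee_rot: [3.141, -0.004, 0.005]
wrist_force: [-0.2, 0.2, -0.4]
width: 0.071
```

>>> {"method": "move_arm", "body": {"increments": [[[0,0,0,0,0,0,0],[0,0,0,0,0,0,0],[0,0,0,0,0,0,0]]]}}

```text
time: 8.32
tool_pos: [0.6095, -0.0961, 0.2103]
ee_rot: [3.141, -0.003, 0.005]
wrist_force: [-0.3, -0.8, 3.2]
width: 0.0601
```

```bash
python3 go.py .4862 .1353 .25 0
```

```text
t 8.32 pos [ 0.6095 -0.0961  0.2103] rpy [ 1.7994e+02 -1.7000e-01  2.6000e-01] w 0.0601 F [-0.3 -0.8  3.2]
[-1.222 -2.319 -0.403] [ 0.001 -0.002  0.003]
```

>>> {"method": "move_arm", "body": {"increments": [[[0,0,0,-0.2,0,0,0],[0,0,0,-0.5,0,0,0],[0,-0.15,-0.3,-0.8,0,0,0],[0,-0.35,-0.65,-0.8,0,0,0],[0,-0.53,-1,-0.8,0,0,0]]]}}

```text
time: 8.73
tool_pos: [0.5553, 0.0044, 0.2903]
ee_rot: [-3.14, -0.003, 0.002]
wrist_force: [0.3, 1.8, -5.3]
width: 0.06
```

>>> {"method": "move_arm", "body": {"increments": [[[0,-0.18,-0.35,0,0,0,0],[0,-0.36,-0.7,0,0,0,0],[0,-0.53,-1,0,0,0,0],[0,-0.53,-1,0,0,0,0]]]}}

```text
time: 9.07
tool_pos: [0.4984, 0.1085, 0.2869]
ee_rot: [-3.137, 0.007, 0.011]
wrist_force: [0.1, -1.0, -5.9]
width: 0.0597
```

```bash
python3 go.py .4862 .1353 .25 0
```

```text
t 9.07 pos [0.4984 0.1085 0.2869] rpy [-179.71    0.39    0.61] w 0.0597 F [ 0.1 -1.  -5.9]
[-0.116 -0.268  0.371] [-0.003  0.004  0.007]
```

>>> {"method": "move_arm", "body": {"increments": [[[0,-0.06,-0.14,0.15,0,0,0],[0,-0.12,-0.27,0.37,0,0,0],[0,-0.12,-0.27,0.37,0,0,0],[0,-0.12,-0.27,0.37,0,0,0]]]}}

```text
time: 9.4
tool_pos: [0.4886, 0.1309, 0.2491]
ee_rot: [3.141, 0.006, 0.006]
wrist_force: [0.6, 0.7, -4.1]
width: 0.0598
```

```bash
python3 w.py w7; python3 go.py .4862 .1353 .2163 0
```

```text
t 9.45 pos [0.4897 0.1305 0.2508] rpy [1.7998e+02 1.4000e-01 2.9000e-01] w 0.0599 F [ 0.8 -0.7 -4.2]
[-0.034 -0.048  0.345] [0.    0.002 0.003]
```

View pics/w7.png

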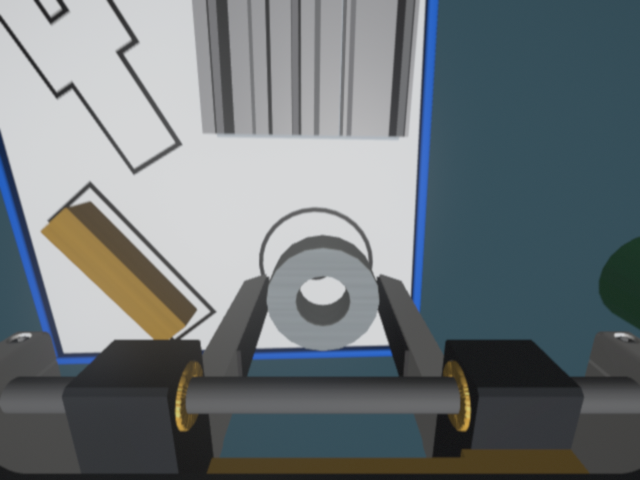

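>>> {"method": "move_arm", "body": {"increments": [[[0,-0.03,-0.05,0.1,0,0,0],[0,-0.03,-0.05,0.2,0,0,0],[0,-0.03,-0.05,0.26,0,0,0],[0,-0.03,-0.05,0.3,0,0,0],[0,-0.03,-0.05,0.32,0,0,0],[0,-0.03,-0.05,0.32,0,0,0],[0,-0.03,-0.05,0.32,0,0,0]]]}}

```text
time: 10.03
tool_pos: [0.4871, 0.1357, 0.2198]
ee_rot: [-3.141, -0.0, 0.004]
wrist_force: [0.1, -0.1, -4.4]
width: 0.0595
```

```bash
python3 w.py w8; python3 go.py .4862 .1353 .2163 0
python3 - <<'E'
from meas import *
p,d,K,R,t=load('w8.npz');C=cloud(d,K,R,t)
P=C[200:370,250:400].reshape(-1,3);z=P[:,2];P=P[(z>.028)&(z<.045)]
q,n=cv2.minEnclosingCircle((P[:,:2]*1000).astype(np.float32))
print(len(P),np.median(P[:,2]),q,n)
E
```

```text
t 10.08 pos [0.4872 0.1357 0.2201] rpy [-1.7996e+02 -5.0000e-02  2.5000e-01] w 0.0602 F [ 0.7 -0.2 -4.3]
[-0.01   0.004  0.038] [-0.    -0.001  0.003]
8430 0.03428651334018905 (496.0159912109375, 135.00979614257812) 39.610626220703125
```

View pics/w8.png

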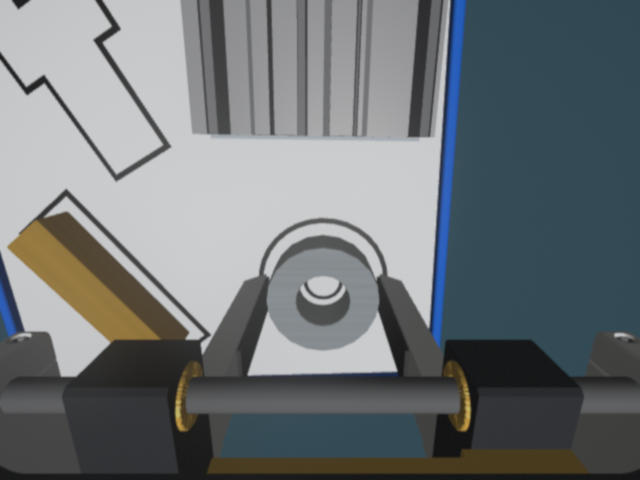

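The ring's bore at (322,298) lines up over the small centre circle, about 3–4 mm above the tray. I'll lower and release.

>>> {"method": "move_arm", "body": {"increments": [[[0,0,0,0.02,0,0,0],[0,0,0,0.035,0,0,0],[0,0,0,0.043,0,0,0],[0.75,0,0,0.043,0,0,0],[0.85,0,0,0.043,0,0,0],[0.85,0,0,0.043,0,0,0],[0.85,0,0,-0.3,0,0,0],[0.85,0,0,-0.6,0,0,0]]]}}

```text
time: 10.75
tool_pos: [0.4864, 0.1357, 0.2792]
ee_rot: [3.142, 0.004, 0.005]
wrist_force: [0.6, 0.2, 0.7]
width: 0.0796
```

>>> {"method": "move_arm", "body": {"increments": [[[0.85,0,0,-0.3,0,0,0],[0.85,0,0,-0.3,0,0,0],[0.85,0,0,-0.3,0,0,0]]]}}

```text
time: 11.0
tool_pos: [0.4876, 0.1359, 0.3126]
ee_rot: [-3.14, -0.006, 0.005]
wrist_force: [-1.2, 0.2, -0.5]
width: 0.08
```

```bash
python3 w.py w9; python3 go.py .649 -.208 .3 22.2
python3 - <<'E'
from meas import *
p,d,K,R,t=load('w9.npz');C=cloud(d,K,R,t);hsv=cv2.cvtColor(p,cv2.COLOR_RGB2HSV)
box(C,hsv,'ring',(0,0,60),(180,90,255),(250,190,400,350),(.027,.036))
E
```

```text
t 11.05 pos [0.487  0.1358 0.3104] rpy [-1.7995e+02 -1.1000e-01  2.7000e-01] w 0.08 F [ 0.  -0.5 -0.6]
[1.604 3.445 0.105] [-0.    -0.001 -0.244]
ring n 3334 z 0.0308 mean [0.4882 0.1362] rect [487. 136.] [59. 59.] 89.4
```

View pics/w9.png

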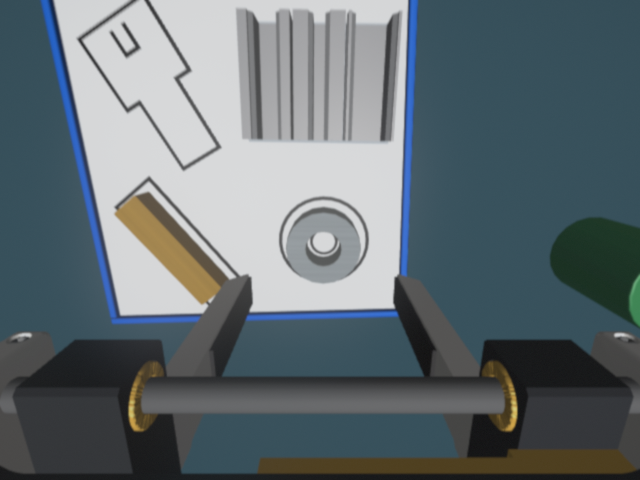

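The ring is placed, measured 1 mm from its spot. Next is the fork.

>>> {"method": "move_arm", "body": {"increments": [[[0.85,0.16,0.35,0,0,0,0],[0.85,0.32,0.68,0,0,0,0],[0.85,0.47,1,0,0,0,0]]]}}

```text
time: 11.3
tool_pos: [0.5342, 0.0352, 0.3075]
ee_rot: [-3.141, 0.004, 0.006]
wrist_force: [1.2, 1.2, -0.1]
width: 0.08
```

>>> {"method": "move_arm", "body": {"increments": [[[0.7,0.16,0.35,0,0,0,0],[0.7,0.32,0.68,0,0,0,0],[0.7,0.47,1,0,0,0,0]]]}}

```text
time: 11.55
tool_pos: [0.5819, -0.0656, 0.3071]
ee_rot: [-3.14, 0.004, 0.004]
wrist_force: [0.5, 0.7, 0.8]
width: 0.0665
```

>>> {"method": "move_arm", "body": {"increments": [[[0.6,0.16,0.35,0,0,0,-0.07],[0.6,0.32,0.68,0,0,0,-0.14],[0.6,0.47,1,0,0,0,-0.21],[0.6,0.47,1,0,0,0,-0.244]]]}}

```text
time: 11.88
tool_pos: [0.6302, -0.1694, 0.3056]
ee_rot: [-3.141, 0.004, 0.387]
wrist_force: [-0.9, 1.6, 0.2]
width: 0.0564
```

```bash
python3 go.py .6503 -.2075 .3 22.2
```

```text
t 11.88 pos [ 0.6302 -0.1694  0.3056] rpy [-179.97    0.23   22.15] w 0.0564 F [-0.9  1.6  0.2]
[0.042 0.429 0.055] [-0.     0.003 -0.001]
```

>>> {"method": "move_arm", "body": {"increments": [[[0.6,0.04,0.25,0.1,0,0,0],[0.6,0.04,0.43,0.2,0,0,0],[0.6,0.04,0.43,0.3,0,0,0],[0.6,0.04,0.43,0.3,0,0,0]]]}}

```text
time: 12.22
tool_pos: [0.6483, -0.202, 0.2737]
ee_rot: [-3.134, 0.006, 0.387]
wrist_force: [-0.8, -0.4, -1.3]
width: 0.0563
```

```bash
python3 w.py w10;python3 go.py .6503 -.2075 .205 22.2
python3 - <<'E'
from meas import *
p,d,K,R,t=load('w10.npz');C=cloud(d,K,R,t);hsv=cv2.cvtColor(p,cv2.COLOR_RGB2HSV)
box(C,hsv,'red',(0,120,60),(8,255,255),(290,165,370,360),(.01,.022))
box(C,hsv,'head',(0,0,110),(180,90,255),(250,100,400,260),(.01,.022))
E
```

```text
t 12.27 pos [ 0.6484 -0.2013  0.2755] rpy [-179.64    0.28   22.21] w 0.0564 F [ 0.2 -0.1  0.7]
[-0.002  0.069  0.705] [-0.004  0.003  0.   ]
red n 1751 z 0.0149 mean [ 0.6365 -0.2131] rect [ 635.4 -213.5] [56.8 18.5] 22.1
head n 3011 z 0.0148 mean [ 0.6802 -0.1955] rect [ 681.4 -195. ] [42.7 44. ] 22.1
```

View pics/w10.png

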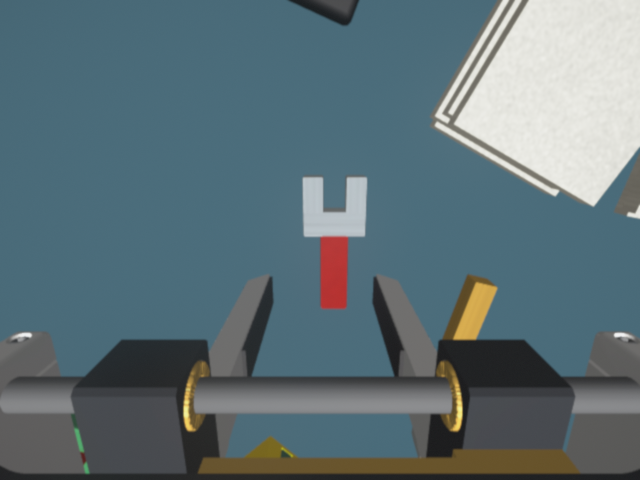

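The fork's handle at (334,270) is square with the jaws and slightly right of centre. I'll correct y and descend.

>>> {"method": "move_arm", "body": {"increments": [[[0.55,0,0.07,0.3,-0.004,0.003,0],[0.5,0,0.07,0.55,-0.004,0.003,0],[0.5,0,0.07,0.66,-0.004,0.003,0],[0.5,0,0.07,0.71,-0.004,0.003,0],[0.5,0,0.07,0.71,-0.004,0.003,0]]]}}

```text
time: 12.68
tool_pos: [0.6515, -0.2072, 0.2073]
ee_rot: [3.138, -0.003, 0.389]
wrist_force: [0.2, 0.4, -0.3]
width: 0.047
```

```bash
python3 go.py .651 -.2072 .2035 22.1
```

```text
t 12.68 pos [ 0.6515 -0.2072  0.2073] rpy [ 1.798e+02 -1.700e-01  2.228e+01] w 0.047 F [ 0.2  0.4 -0.3]
[-0.005 -0.002  0.038] [ 0.002 -0.002  0.002]
```

>>> {"method": "move_arm", "body": {"increments": [[[0.4,0,0,0.02,0,0,0],[0,0,0,0.03,0,0,0],[0,0,0,0.03,0,0,0],[0,0,0,0.03,0,0,0],[0,0,0,0.03,0,0,0],[0,0,0,0.03,0,0,0]]]}}

```text
time: 13.18
tool_pos: [0.6521, -0.2079, 0.2069]
ee_rot: [3.136, -0.006, 0.388]
wrist_force: [-1.5, 2.8, 3.3]
width: 0.02
```

>>> {"method": "move_arm", "body": {"increments": [[[0,0,0,0,0,0,0],[0,0,0,0,0,0,0]]]}}

```text
time: 13.35
tool_pos: [0.6522, -0.2079, 0.2069]
ee_rot: [3.136, -0.006, 0.388]
wrist_force: [-2.1, 3.0, 5.8]
width: 0.0194
```

```bash
python3 go.py .6027 .261 .3 29.8
```

```text
t 13.35 pos [ 0.6522 -0.2079  0.2069] rpy [179.68  -0.35  22.25] w 0.0194 F [-2.1  3.   5.8]
[ 1.323 -4.522 -0.948] [ 0.004 -0.004 -0.084]
```

>>> {"method": "move_arm", "body": {"increments": [[[0,0,0,-0.2,0,0,0],[0,0,0,-0.5,0,0,0],[0,0.1,-0.3,-0.85,0,0,0],[0,0.2,-0.65,-0.85,0,0,0],[0,0.3,-1,-0.85,0,0,0]]]}}

```text
time: 13.77
tool_pos: [0.6419, -0.1042, 0.2933]
ee_rot: [3.131, -0.01, 0.385]
wrist_force: [0.7, -0.5, -2.7]
width: 0.0195
```

>>> {"method": "move_arm", "body": {"increments": [[[0,0.1,-0.35,0,0,0,0],[0,0.2,-0.7,0,0,0,0],[0,0.29,-1,0,0,0,0]]]}}

```text
time: 14.02
tool_pos: [0.6296, 0.0013, 0.2884]
ee_rot: [3.136, -0.003, 0.388]
wrist_force: [0.8, -0.6, -3.5]
width: 0.0198
```

>>> {"method": "move_arm", "body": {"increments": [[[0,0.1,-0.35,0,0,0,0],[0,0.2,-0.7,0,0,0,0],[0,0.29,-1,0,0,0,0]]]}}

```text
time: 14.27
tool_pos: [0.6187, 0.1048, 0.2879]
ee_rot: [3.136, -0.003, 0.388]
wrist_force: [0.3, 0.0, -1.2]
width: 0.0196
```

>>> {"method": "move_arm", "body": {"increments": [[[0,0.1,-0.35,0,0,0,-0.03],[0,0.2,-0.7,0,0,0,-0.06],[0,0.29,-1,0,0,0,-0.084]]]}}

```text
time: 14.52
tool_pos: [0.6078, 0.2084, 0.2874]
ee_rot: [3.135, -0.003, 0.522]
wrist_force: [-0.5, -0.0, -2.6]
width: 0.0196
```

```bash
python3 go.py .6036 .2616 .26 29.8
```

```text
t 14.52 pos [0.6078 0.2084 0.2874] rpy [ 1.7964e+02 -1.5000e-01  2.9940e+01] w 0.0196 F [-0.5 -0.  -2.6]
[ 0.229 -0.484  0.272] [ 0.004 -0.002  0.001]
```

>>> {"method": "move_arm", "body": {"increments": [[[0,0.12,-0.25,0,0.004,0,0],[0,0.23,-0.48,0.1,0.004,0,0],[0,0.23,-0.48,0.27,0.004,0,0],[0,0.23,-0.48,0.4,0.004,0,0],[0,0.23,-0.48,0.4,0.004,0,0],[0,0.23,-0.48,0.4,0.004,0,0]]]}}

```text
time: 15.02
tool_pos: [0.6045, 0.2584, 0.2462]
ee_rot: [-3.142, 0.001, 0.519]
wrist_force: [-1.5, -0.6, -2.6]
width: 0.0197
```

```bash
python3 w.py w11;python3 go.py .6036 .2616 .2129 29.8
cat > forkck.py <<'E'
import sys
from meas import *
p,d,K,R,t=load(sys.argv[1]);C=cloud(d,K,R,t);hsv=cv2.cvtColor(p,cv2.COLOR_RGB2HSV)
m=(cv2.inRange(hsv,(0,120,60),(8,255,255))>0)
P=C[m];P=P[(P[:,2]>.01)&(P[:,2]<.08)];z=np.percentile(P[:,2],70);print('handle top',z)
yaw=np.radians(float(sys.argv[2]));u=np.array([np.cos(yaw),np.sin(yaw)]);n=np.array([-u[1],u[0]])
P=P[abs(P[:,2]-z)<.003]
a=np.percentile(P[:,:2]@u,99.5);l=np.percentile(P[:,:2]@n,[1,50,99]);print('joint along (=centre+8)',a,'lat',l)
# head
m=np.zeros(m.shape,bool);m[60:330,200:480]=1
m&=abs(C[...,2]-z)<.004
P=C[m];print('head n',len(P),np.percentile(P[:,:2]@u,[.3,99.7]),np.percentile(P[:,:2]@n,[.3,99.7]))
s=np.array([.6062,.2631]);print('want joint',s@u+.008,'front',s@u+.05,'lat',s@n)
E
python3 forkck.py w11.npz 29.8
```

```text
t 15.07 pos [0.605  0.2584 0.2478] rpy [ 1.7998e+02 -1.4000e-01  2.9710e+01] w 0.0193 F [ 0.1 -0.  -1.7]
[ 0.003 -0.035  0.349] [ 0.    -0.002 -0.001]
handle top 0.05459616424064999
joint along (=centre+8) 0.6621569308952827 lat [-0.0852168  -0.07589782 -0.06625431]
head n 7391 [0.63227341 0.70481763] [-0.09731412 -0.05381145]
want joint 0.6647932669785942 front 0.7067932669785942 lat -0.07295652439353895
```

View pics/w11.png

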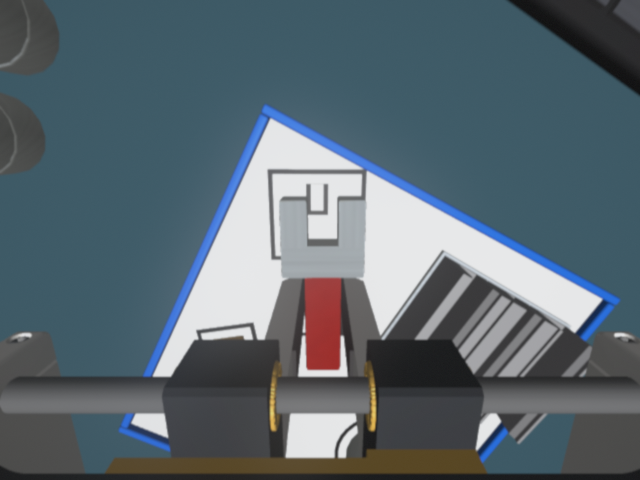

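The fork head at (322,235) is parallel with its outline, and needs about 2 mm forward and 3 mm left.

>>> {"method": "move_arm", "body": {"increments": [[[0,0.02,-0.03,0.12,0,0,0],[0,0.02,-0.03,0.22,0,0,0],[0,0.02,-0.03,0.27,0,0,0],[0,0.02,-0.03,0.3,0,0,0],[0,0.02,-0.03,0.31,0,0,0],[0,0.02,-0.03,0.31,0,0,0],[0,0.02,-0.03,0.31,0,0,0]]]}}

```text
time: 15.65
tool_pos: [0.6053, 0.2631, 0.218]
ee_rot: [3.141, -0.005, 0.52]
wrist_force: [-0.8, 0.3, -1.5]
width: 0.0196
```

```bash
python3 w.py w12;python3 go.py .6036 .2616 .2129 29.8; python3 forkck.py w12.npz 29.8
```

```text
t 15.7 pos [0.6053 0.2632 0.2182] rpy [179.98  -0.29  29.79] w 0.0198 F [-0.4 -0.1 -1.8]
[-0.023  0.005  0.053] [ 0.    -0.003 -0.   ]
handle top 0.02630989041291057
joint along (=centre+8) 0.666224620813361 lat [-0.08145466 -0.07227394 -0.06261043]
head n 7839 [0.63599336 0.70885388] [-0.1551349 -0.0500948]
want joint 0.6647932669785942 front 0.7067932669785942 lat -0.07295652439353895
```

>>> {"method": "move_arm", "body": {"increments": [[[0,-0.015,0,0.02,0,0,0],[0,-0.015,0,0.04,0,0,0],[0,-0.015,0,0.052,0,0,0],[0,-0.015,0,0.058,0,0,0],[0.2,-0.015,0,0.058,0,0,0],[0.5,-0.015,0,0.058,0,0,0],[0.5,-0.015,0,0.058,0,0,0],[0.5,-0.015,0,-0.3,0,0,0]]]}}

```text
time: 16.37
tool_pos: [0.6016, 0.2615, 0.2389]
ee_rot: [-3.139, 0.011, 0.52]
wrist_force: [0.0, -0.9, -1.7]
width: 0.0363
```

>>> {"method": "move_arm", "body": {"increments": [[[0.5,0,0,-0.35,0,0,0],[0.5,0,0,-0.7,0,0,0],[0.5,0,0,-0.7,0,0,0],[0.5,0,0,-0.7,0,0,0]]]}}

```text
time: 16.7
tool_pos: [0.6042, 0.2625, 0.3217]
ee_rot: [3.14, -0.012, 0.52]
wrist_force: [0.2, 0.2, 0.6]
width: 0.0469
```

```bash
python3 w.py w13;python3 go.py .5 .1 .33 0 .4137 -.2278 .36 -24.1; python3 forkck.py w13.npz 29.8
```

```text
t 16.75 pos [0.6037 0.2623 0.3188] rpy [179.96  -0.4   29.79] w 0.0469 F [-0.2  0.4 -0.4]
[-1.705  0.893 -0.124] [-0.001 -0.004  0.331]
[-4.081  3.31  -0.439] [-0.002 -0.004  0.599]
handle top 0.02125849524339206
joint along (=centre+8) 0.6633780493248176 lat [-0.0800589  -0.07221391 -0.06350571]
head n 4283 [0.58162642 0.70730626] [-0.20402748  0.00086146]
want joint 0.6647932669785942 front 0.7067932669785942 lat -0.07295652439353895
```

View pics/w13.png

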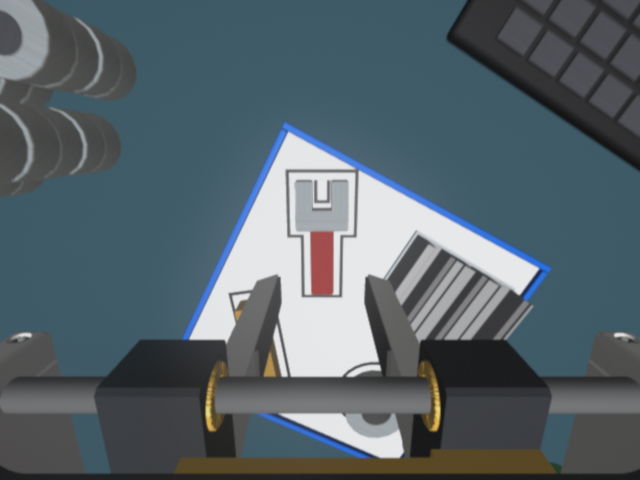

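The fork is centred in its outline. On the way to the plate I'll stop over the rack to measure the slots.

>>> {"method": "move_arm", "body": {"increments": [[[0.5,-0.33,0.2,0,0,0,0.075],[0.5,-0.66,0.4,0,0,0,0.15],[0.5,-1,0.65,0,0,0,0.23],[0.5,-1,0.65,0,0,0,0.31],[0.5,-1,0.65,0,0,0,0.331],[0.5,-1,0.65,0,0,0,0.331]]]}}

```text
time: 17.25
tool_pos: [0.5483, 0.1551, 0.3147]
ee_rot: [-3.14, 0.001, -0.002]
wrist_force: [-0.6, 0.2, -0.2]
width: 0.0471
```

```bash
python3 w.py w14;python3 go.py .4137 -.2278 .36 -24.1; python3 -c "
import cv2
p=cv2.imread('pics/w14.png');cv2.imwrite('pics/c14.png',cv2.resize(p[80:320,200:440],None,fx=2.5,fy=2.5,interpolation=cv2.INTER_CUBIC))"
```

```text
t 17.3 pos [0.5485 0.1557 0.315 ] rpy [-1.7992e+02 -0.0000e+00  2.0000e-02] w 0.0468 F [ 0.7  0.4 -0.4]
[-1.349  3.834 -0.455] [-0.001  0.     0.268]
```

View pics/c14.png

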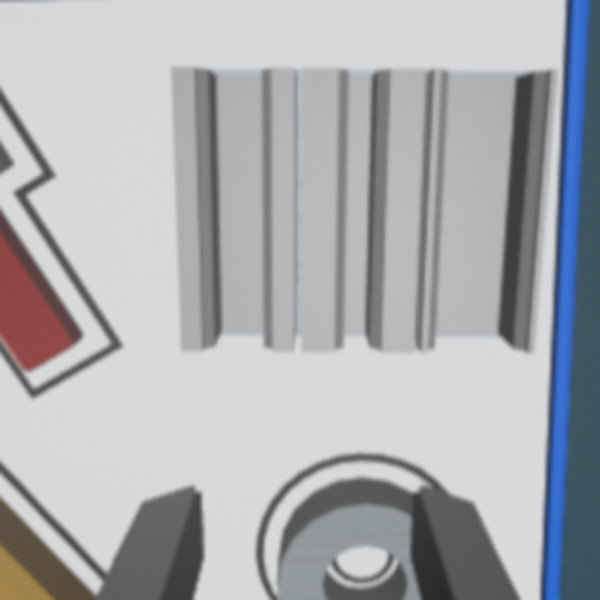

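```bash
python3 - <<'E'
from meas import *
p,d,K,R,t=load('w14.npz');C=cloud(d,K,R,t)
B=C[100:232,250:440].reshape(-1,3)
B=B[(B[:,0]>.56)&(B[:,0]<.66)]
top=B[(B[:,2]>.0395)&(B[:,2]<.044)]
r=cv2.minAreaRect((top[:,:2]*1000).astype(np.float32));print('tops',r)
for row in (115,130,150,175,200,215):
    line=C[row]; z=line[:,2]
    s='';
    lab=np.where((z>.039)&(z<.045),'T',np.where((z>.008)&(z<.020),'f','-'))
    # runs
    i=260;out=[]
    while i<440:
        j=i
        while j<440 and lab[j]==lab[i]: j+=1
        if lab[i]!='-' and j-i>1: out.append((str(lab[i]),round(line[i,1]*1000,1),round(line[j-1,1]*1000,1),round(float(np.median(z[i:j]))*1000,1)))
        i=j
    print(row,round(line[330,0],4),out)
E
```

```text
tops ((609.971923828125, 139.89141845703125), (106.27525329589844, 80.12459564208984), 89.4542465209961)
115 0.6445 [('T', np.float64(192.4), np.float64(186.3), 40.7), ('f', np.float64(183.0), np.float64(169.7), 11.8), ('T', np.float64(164.7), np.float64(159.3), 40.9), ('f', np.float64(158.2), np.float64(157.4), 8.4), ('T', np.float64(156.5), np.float64(146.9), 40.8), ('f', np.float64(142.1), np.float64(135.7), 12.5), ('T', np.float64(132.3), np.float64(122.8), 40.9), ('T', np.float64(120.7), np.float64(119.3), 40.9), ('f', np.float64(112.2), np.float64(91.4), 12.1), ('T', np.float64(88.8), np.float64(86.9), 41.1), ('f', np.float64(75.5), np.float64(70.1), 11.0)]
130 0.6347 [('T', np.float64(192.0), np.float64(186.5), 40.8), ('f', np.float64(183.1), np.float64(169.9), 12.1), ('T', np.float64(164.9), np.float64(159.3), 40.8), ('f', np.float64(158.3), np.float64(157.5), 8.4), ('T', np.float64(156.5), np.float64(155.2), 41.8), ('T', np.float64(153.8), np.float64(146.8), 41.0), ('f', np.float64(142.7), np.float64(135.7), 12.1), ('T', np.float64(132.7), np.float64(123.1), 40.7), ('T', np.
[... 1554 characters left out ...]
4(156.7), np.float64(147.9), 40.7), ('f', np.float64(142.9), np.float64(136.3), 12.0), ('T', np.float64(133.1), np.float64(123.7), 41.1), ('T', np.float64(121.4), np.float64(119.9), 41.2), ('f', np.float64(112.5), np.float64(92.1), 12.5), ('T', np.float64(88.9), np.float64(87.2), 41.0), ('f', np.float64(72.9), np.float64(68.1), 11.1)]
215 0.574 [('T', np.float64(193.4), np.float64(187.3), 41.1), ('T', np.float64(165.7), np.float64(159.7), 41.1), ('T', np.float64(156.7), np.float64(147.7), 40.9), ('T', np.float64(133.4), np.float64(123.9), 40.9), ('T', np.float64(121.4), np.float64(119.3), 40.4), ('T', np.float64(89.4), np.float64(87.9), 40.4), ('f', np.float64(72.6), np.float64(67.6), 10.7)]
```

Going by the mouth widths, the slots from left to right are 15 (mouth 21.6), 8 (14.8) and 24 (30) mm. The target is the leftmost slot, centred at about (0.610, 0.176) with yaw about -0.6°. Next I move to the plate, passing high over the pen pot.

>>> {"method": "move_arm", "body": {"increments": [[[0.4,-0.12,0.2,-0.3,0,0,0],[0.4,-0.24,0.6,-0.55,0,0,0],[0.4,-0.34,1,-0.55,0,0,0]]]}}

```text
time: 17.55
tool_pos: [0.5167, 0.0623, 0.3747]
ee_rot: [-3.139, -0.009, 0.006]
wrist_force: [0.6, -1.0, 0.9]
width: 0.0374
```

>>> {"method": "move_arm", "body": {"increments": [[[0.4,-0.12,0.35,0,0,0,0],[0.4,-0.24,0.7,0,0,0,0],[0.4,-0.34,1,0,0,0,0]]]}}

```text
time: 17.8
tool_pos: [0.4815, -0.0399, 0.3703]
ee_rot: [-3.14, -0.002, 0.002]
wrist_force: [-0.1, -0.6, 0.2]
width: 0.0374
```

>>> {"method": "move_arm", "body": {"increments": [[[0.4,-0.12,0.35,0,0,0,0],[0.4,-0.24,0.7,0,0,0,0],[0.4,-0.34,1,0,0,0,0]]]}}

```text
time: 18.05
tool_pos: [0.4475, -0.14, 0.3698]
ee_rot: [-3.139, -0.002, 0.002]
wrist_force: [0.6, -0.3, 0.2]
width: 0.0372
```

>>> {"method": "move_arm", "body": {"increments": [[[0.4,-0.12,0.35,0,0,0,0.07],[0.4,-0.24,0.7,0,0,0,0.14],[0.4,-0.34,0.9,0,0,0,0.22],[0.4,-0.34,0.9,0,0,0,0.268],[0.4,-0.34,0.9,0,0,0,0.268]]]}}

```text
time: 18.47
tool_pos: [0.4139, -0.2296, 0.3693]
ee_rot: [-3.138, -0.0, -0.423]
wrist_force: [0.2, -0.3, -1.2]
width: 0.0374
```

```bash
python3 w.py w15;python3 go.py .4137 -.2278 .241 -24.1
python3 - <<'E'
from meas import *
p,d,K,R,t=load('w15.npz');C=cloud(d,K,R,t);hsv=cv2.cvtColor(p,cv2.COLOR_RGB2HSV)
P=C[(C[...,2]>.076)&(C[...,2]<.09)];P=P[(np.abs(P[:,0]-.4137)<.06)&(np.abs(P[:,1]+.2278)<.06)]
print(len(P),cv2.minAreaRect((P[:,:2]*1000).astype(np.float32)),np.median(P[:,2]))
E
```

```text
t 18.52 pos [ 0.4143 -0.2288  0.3695] rpy [-1.7977e+02 -4.0000e-02 -2.4020e+01] w 0.0374 F [-0.1 -0.7 -0.5]
[-0.01  -0.002  1.285] [-0.003 -0.     0.001]
1419 ((414.1873779296875, -228.87147521972656), (12.013542175292969, 79.89998626708984), 66.60291290283203) 0.08182216307739391
```

View pics/w15.png

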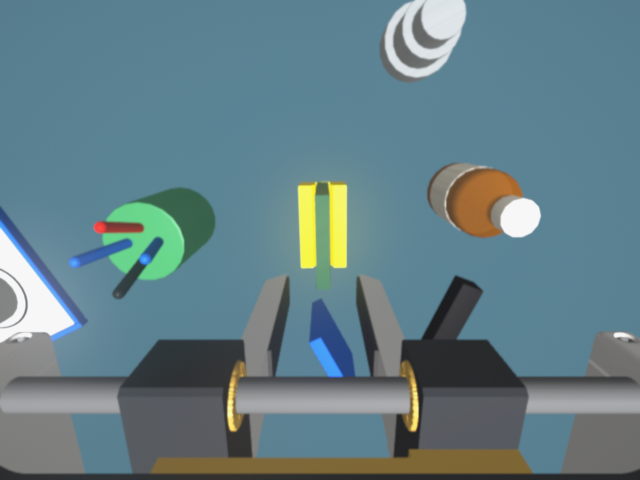

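The green plate at (323,230), standing in the yellow stand, is centred between the jaws; the blue one at (330,340) is the decoy. I'll descend.

>>> {"method": "move_arm", "body": {"increments": [[[0.4,0,0,0.35,0,0,0.004],[0.4,0,0,0.7,0,0,0.004],[0.4,0,0,1,0,0,0.004],[0.4,0,0,1,0,0,0.004]]]}}

```text
time: 18.85
tool_pos: [0.4129, -0.2258, 0.2633]
ee_rot: [-3.135, 0.012, -0.423]
wrist_force: [-1.6, 0.2, -0.7]
width: 0.0378
```

>>> {"method": "move_arm", "body": {"increments": [[[0.4,0,0,0.15,0,0,0],[0.4,0,0,0.24,0,0,0],[0.4,0,0,0.24,0,0,0],[0,0,0,0.24,0,0,0],[0,0,0,0.24,0,0,0],[0,0,0,0.24,0,0,0],[0,0,0,0.24,0,0,0],[0,0,0,0.24,0,0,0]]]}}

```text
time: 19.52
tool_pos: [0.4148, -0.2287, 0.2476]
ee_rot: [-3.14, -0.004, -0.427]
wrist_force: [-0.4, -0.5, 1.7]
width: 0.0118
```

```bash
python3 go.py .610 .176 .37 -.6
```

```text
t 19.52 pos [ 0.4148 -0.2287  0.2476] rpy [-179.91   -0.25  -24.45] w 0.0118 F [-0.4 -0.5  1.7]
[ 0.107 -4.494 -1.216] [-0.    -0.003 -0.265]
```

>>> {"method": "move_arm", "body": {"increments": [[[0,0,0,-0.15,0,0,0],[0,0,0,-0.4,0,0,0],[0,0,0,-0.75,0,0,0],[0,0,0,-1,0,0,0]]]}}

```text
time: 19.85
tool_pos: [0.4141, -0.2284, 0.3482]
ee_rot: [-3.138, -0.003, -0.427]
wrist_force: [0.9, -1.5, -2.0]
width: 0.0117
```

>>> {"method": "move_arm", "body": {"increments": [[[0,0,0,-0.35,0,0,0],[0,0,-0.25,-0.55,0,0,0],[0,0,-0.6,-0.55,0,0,0],[0,0,-1,-0.55,0,0,0]]]}}

```text
time: 20.18
tool_pos: [0.4556, -0.1376, 0.404]
ee_rot: [-3.139, -0.007, -0.431]
wrist_force: [0.9, 0.2, -3.0]
width: 0.0117
```

>>> {"method": "move_arm", "body": {"increments": [[[0,0,-0.35,0,0,0,0],[0,0,-0.7,0,0,0,0],[0,0,-1,0,0,0,0]]]}}

```text
time: 20.43
tool_pos: [0.4973, -0.0444, 0.4017]
ee_rot: [-3.138, -0.001, -0.427]
wrist_force: [0.0, 0.2, -1.9]
width: 0.0116
```

>>> {"method": "move_arm", "body": {"increments": [[[0,0,-0.35,0,0,0,0],[0,0,-0.7,0,0,0,0],[0,0,-1,0,0,0,0]]]}}

```text
time: 20.68
tool_pos: [0.5387, 0.0466, 0.4019]
ee_rot: [-3.138, -0.001, -0.426]
wrist_force: [-0.4, -0.7, -2.3]
width: 0.0119
```

>>> {"method": "move_arm", "body": {"increments": [[[0,0.05,-0.35,0,0,0,-0.07],[0,0.1,-0.7,0,0,0,-0.14],[0,0.1,-1,0,0,0,-0.21],[0,0.1,-1,0,0,0,-0.265]]]}}

```text
time: 21.02
tool_pos: [0.5902, 0.136, 0.4009]
ee_rot: [-3.136, -0.002, -0.0]
wrist_force: [-0.3, -0.6, -2.3]
width: 0.012
```

```bash
python3 go.py .610 .176 .32 -.6
```

```text
t 21.02 pos [0.5902 0.136  0.4009] rpy [-1.797e+02 -9.000e-02 -2.000e-02] w 0.012 F [-0.3 -0.6 -2.3]
[ 0.196 -0.396  0.811] [-0.003 -0.001  0.006]
```

>>> {"method": "move_arm", "body": {"increments": [[[0,0.1,-0.2,0.2,-0.003,0,0.006],[0,0.2,-0.4,0.45,-0.003,0,0.006],[0,0.2,-0.4,0.75,-0.003,0,0.006],[0,0.2,-0.4,0.8,-0.003,0,0.006],[0,0.2,-0.4,0.8,-0.003,0,0.006],[0,0.2,-0.4,0.8,-0.003,0,0.006]]]}}

```text
time: 21.52
tool_pos: [0.6097, 0.1708, 0.3233]
ee_rot: [3.139, -0.003, -0.021]
wrist_force: [0.1, -0.1, -1.4]
width: 0.0119
```

```bash
python3 w.py w16;python3 go.py .610 .176 .295 -.6
cat > plck.py <<'E'
import sys
from meas import *
p,d,K,R,t=load(sys.argv[1]);C=cloud(d,K,R,t);hsv=cv2.cvtColor(p,cv2.COLOR_RGB2HSV)
m=cv2.inRange(hsv,(40,50,30),(95,255,255))>0;m[340:]=0
P=C[m];P=P[(P[:,2]>.05)&(np.abs(P[:,0]-.61)<.07)];z=np.percentile(P[:,2],95);T=P[P[:,2]>z-.006]
print('plate top',np.percentile(T[:,2],50),len(T),'x max',np.percentile(T[:,0],99.5))
q=np.polyfit(T[:,0],T[:,1],1);print('y at .61',np.polyval(q,.61),'yaw',np.degrees(np.arctan(q[0])),'y rng',np.percentile(T[:,1]-np.polyval(q,T[:,0]),[2,98]))
B=C.reshape(-1,3);B=B[(B[:,2]>.0395)&(B[:,2]<.0435)&(B[:,0]>.56)&(B[:,0]<.66)&(B[:,1]>.08)&(B[:,1]<.2)]
print('rack tops',cv2.minAreaRect((B[:,:2]*1000).astype(np.float32)),B.min(0),B.max(0))
E
python3 plck.py w16.npz
```

```text
t 21.57 pos [0.61   0.1708 0.325 ] rpy [179.87  -0.35  -1.22] w 0.0119 F [-0.8  0.3 -1.3]
[-0.003 -0.053  0.3  ] [ 0.001 -0.004 -0.007]
plate top 0.15753195727736957 2533 x max 0.6483038634003427
y at .61 0.17052591863087 yaw -0.8757768009674433 y rng [-0.00577725  0.00561397]
rack tops ((610.2866821289062, 139.8228759765625), (106.35714721679688, 80.08509063720703), 89.45182037353516) [0.56974709 0.08628664 0.03950027] [0.65080501 0.19305812 0.04302306]
```

View pics/w16.png

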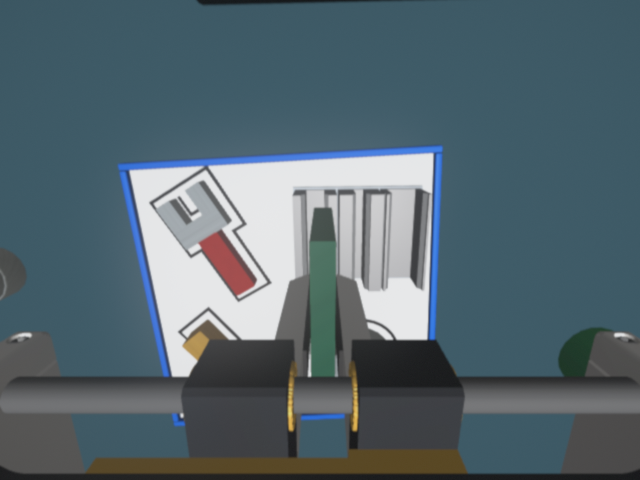

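>>> {"method": "move_arm", "body": {"increments": [[[0,0.02,-0.055,0.1,0,-0.003,-0.004],[0,0.02,-0.055,0.2,0,-0.003,-0.004],[0,0.02,-0.055,0.25,0,-0.003,-0.004],[0,0.02,-0.055,0.25,0,-0.003,-0.004],[0,0.02,-0.055,0.25,0,-0.003,-0.004]]]}}

```text
time: 21.98
tool_pos: [0.6117, 0.1765, 0.2972]
ee_rot: [3.139, 0.003, -0.014]
wrist_force: [-0.8, -0.4, -2.0]
width: 0.012
```

```bash
python3 w.py w17;python3 go.py .610 .176 .2576 -.6;python3 plck.py w17.npz
```

```text
t 22.03 pos [0.6118 0.1766 0.2979] rpy [ 1.7984e+02  8.0000e-02 -8.2000e-01] w 0.0119 F [ 0.1 -0.  -1.9]
[-0.018  0.005  0.403] [ 0.002  0.001 -0.002]
plate top 0.1313752127612659 2555 x max 0.6492143890907339
y at .61 0.1762272436653616 yaw -0.7645564029410439 y rng [-0.00570532  0.00567393]
rack tops ((609.997314453125, 139.90133666992188), (106.23057556152344, 80.53137969970703), 89.26377868652344) [0.56961953 0.08649682 0.03950347] [0.65076247 0.1930765  0.0434634 ]
```

>>> {"method": "move_arm", "body": {"increments": [[[0,0,0,0.06,0,0,0],[0,0,0,0.12,0,0,0],[0,0,0,0.18,0,0,0],[0,0,0,0.24,0,0,0],[0,0,0,0.3,0,0,0],[0,0,0,0.34,0,0,0],[0,0,0,0.36,0,0,0],[0,0,0,0.36,0,0,0]]]}}

```text
time: 22.7
tool_pos: [0.6116, 0.1765, 0.2611]
ee_rot: [3.139, 0.003, -0.014]
wrist_force: [-0.7, -0.5, -2.4]
width: 0.0117
```

```bash
python3 w.py w18;python3 go.py .610 .176 .2576 -.6;python3 plck.py w18.npz
```

```text
t 22.75 pos [0.6118 0.1765 0.2617] rpy [ 1.7984e+02  1.0000e-01 -8.2000e-01] w 0.0117 F [ 0.5 -0.1 -1.4]
[-0.018  0.005  0.041] [ 0.002  0.001 -0.002]
plate top 0.09519024018495821 2553 x max 0.6491640257359225
y at .61 0.17624189156982698 yaw -0.7514836047966678 y rng [-0.00570593  0.00568672]
rack tops ((609.96142578125, 139.88209533691406), (106.47505187988281, 80.71282958984375), 89.46586608886719) [0.56928293 0.08634535 0.03950384] [0.65040163 0.19300859 0.04330053]
```

>>> {"method": "move_arm", "body": {"increments": [[[0,0,0,0.015,0,0,0],[0,0,0,0.03,0,0,0],[0,0,0,0.04,0,0,0],[0,0,0,0.045,0,0,0],[0,0,0,0.045,0,0,0]]]}}

```text
time: 23.17
tool_pos: [0.6118, 0.1766, 0.2578]
ee_rot: [3.139, 0.001, -0.014]
wrist_force: [0.4, 0.6, -2.0]
width: 0.012
```

```bash
python3 w.py w19;python3 plck.py w19.npz
```

```text
plate top 0.09200408770150476 2558 x max 0.6497600828675473
y at .61 0.1763536868105184 yaw -0.7775347666035234 y rng [-0.0057038   0.00568287]
rack tops ((609.9822387695312, 139.75592041015625), (106.40425109863281, 80.9010238647461), 89.72434997558594) [0.56949921 0.08653694 0.03950464] [0.65068455 0.19294159 0.0434938 ]
```

>>> {"method": "move_arm", "body": {"increments": [[[0,0,0,0.01,0,0,0],[0,0,0,0.02,0,0,0],[0,0,0,0.025,0,0,0],[0,0,0,0.025,0,0,0]]]}}

```text
time: 23.55
tool_pos: [0.6117, 0.1766, 0.2577]
ee_rot: [3.139, -0.0, -0.014]
wrist_force: [-5.0, -0.7, 7.0]
width: 0.0116
```

Contact: +7 N with no further travel, so the plate is on the slot floor. I'll release, back off straight up, then inspect everything.

>>> {"method": "move_arm", "body": {"increments": [[[0.1,0,0,0,0,0,0],[0.3,0,0,0,0,0,0],[0.35,0,0,0,0,0,0],[0.35,0,0,-0.1,0,0,0],[0.35,0,0,-0.3,0,0,0],[0.35,0,0,-0.6,0,0,0],[0.35,0,0,-0.9,0,0,0],[0.35,0,0,-1,0,0,0]]]}}

```text
time: 24.22
tool_pos: [0.6126, 0.1769, 0.3613]
ee_rot: [3.141, -0.008, -0.014]
wrist_force: [0.8, 0.1, 1.5]
width: 0.033
```

>>> {"method": "move_arm", "body": {"increments": [[[0.35,-0.35,0,-0.2,0,0,0],[0.35,-0.7,0,-0.3,0,0,0],[0.35,-1,0,-0.3,0,0,0],[0.35,-1,0,-0.3,0,0,0],[0.35,-1,0,-0.3,0,0,0]]]}}

```text
time: 24.63
tool_pos: [0.5109, 0.1784, 0.3852]
ee_rot: [3.139, 0.0, -0.013]
wrist_force: [-0.1, -0.1, 0.3]
width: 0.033
```

```bash
python3 w.py w20;python3 plck.py w20.npz; python3 forkck.py w20.npz 29.8; python3 go.py
python3 - <<'E'
from bench import robot
import cv2,numpy as np
p,d=robot.snapshot('top');cv2.imwrite('pics/top1.png',p[:,:,::-1])
np.savez('top1.npz',p=p,d=d,**robot.camera_params('top'))
from meas import *
p,d,K,R,t=load('w20.npz');C=cloud(d,K,R,t);hsv=cv2.cvtColor(p,cv2.COLOR_RGB2HSV)
box(C,hsv,'bar',(8,80,60),(25,255,255),(0,100,340,340),(.026,.034))
box(C,hsv,'handle',(0,120,50),(8,255,255),(0,0,400,340),(.018,.026))
E
```

```text
plate top 0.09190783390105374 1702 x max 0.6485682214041594
y at .61 0.1761017125783379 yaw -0.8431118346870979 y rng [-0.005308    0.00522282]
rack tops ((610.2483520507812, 139.79522705078125), (106.27008819580078, 80.07917785644531), 89.517333984375) [0.57005614 0.08649987 0.03950175] [0.6501504  0.19307452 0.04341112]
handle top 0.021205527662581256
joint along (=centre+8) 0.664229774525431 lat [-0.08132485 -0.07291158 -0.06421016]
head n 3529 [0.4764105  0.70634484] [-0.24131451 -0.01948278]
want joint 0.6647932669785942 front 0.7067932669785942 lat -0.07295652439353895
t 24.68 pos [0.5119 0.1783 0.385 ] rpy [ 1.7984e+02  2.0000e-02 -8.0000e-01] w 0.033 F [0.9 0.4 0. ]
bar n 2022 z 0.0288 mean [0.4863 0.2612] rect [484.4 260.2] [95.5 23.9] 38.4
handle n 1108 z 0.0208 mean [0.5892 0.2535] rect [588.7 253.2] [56.  17.9] 30.3
```

View pics/w20.png

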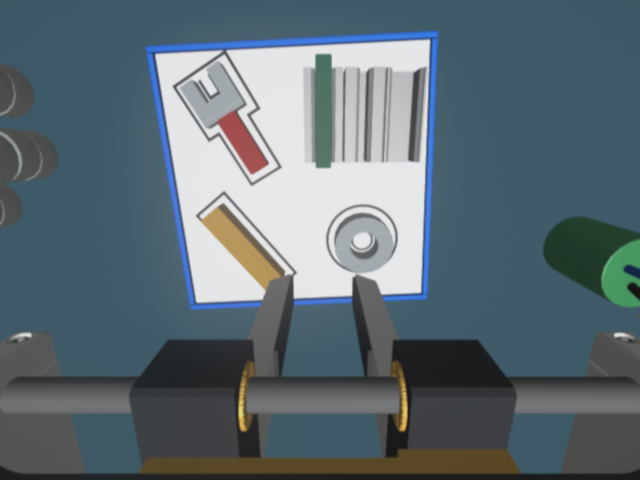

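View pics/top1.png

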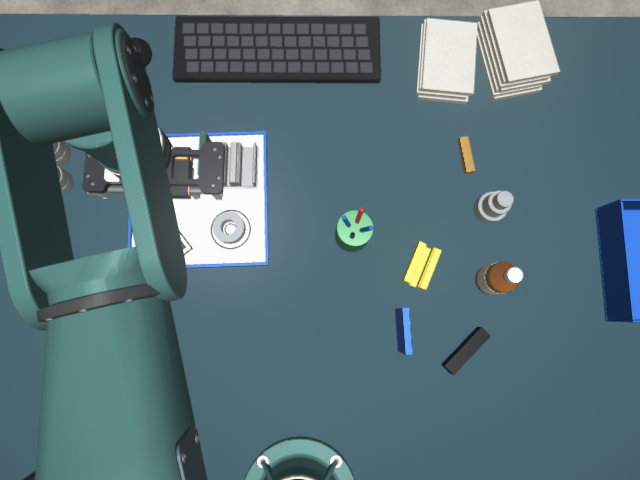

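All four parts are in place: the plate is at (323,110) in the leftmost slot, and the ring, bar and fork sit inside their outlines. The bystanders are at the same pixels as at the start. I'll hand in.

```bash
python3 -c "
from bench import robot
print(robot.get_obs()['qvel']);print(robot.close_job())"
```

```text
[-5.04503146e-03  2.24940759e-02 -1.66941231e-02  2.33839115e-03
  3.80150749e-03 -6.96450455e-05]
the job is handed in; nothing more can be done
None
```

The tray is laid out to its drawing and the job is handed in, at about 25 s of the 72 s allowed. No verdict came back. The brass bar, steel ring and fork gauge lie in their outlines, and the green plate stands in the 15 mm slot, the one nearest the fork outline.

My last measurements, from the wrist camera after release:

| Part | Measured against its target | Limit |
|---|---|---|
| Ring | about 1 mm off centre | 9 mm |
| Bar | about 1 mm off centre, angle within about 0.1° | 9 mm, 0.14 rad (8°) |
| Fork gauge | about 1 mm off along and across its outline, lying flat | 9 mm (head 13 mm) |
| Plate | on the slot floor; within 2 mm of the middle lengthwise, under 1 mm across | 14 mm, 7 mm |

- **Bystanders:** the pen pot, bottle and stepped cylinder look unmoved, judged by eye from the top view before and after.
- **Forces:** the largest wrist force reported at the end of a move was about 9 N, as the plate met the slot floor. Forces between those readings, including between the parts and the tray, were not observed.
- **Checks that disagreed:** in the last picture a finger hid one end of the bar, so its computed centre came out about 3 mm off. I rely on the clear view taken just after its release. The rack measured about -0.6° in yaw from the wrist camera against about +1° from the top camera. I used the wrist value, and the plate went in without resistance.

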